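Fetch the soaked brick sample out of the immersion tank and put it on the balance

ROBOT

A 7-joint arm with a two-finger parallel gripper is mounted at the origin on the work surface. World frame = base frame: x ahead of the robot, y to its left, z up, the work surface at z = 0. Lengths are in m, angles in rad, forces in N, time in s.
With the tool pointing down it reaches from about 0.425 to 0.95 m from the base axis. Payload 4.7 kg.
Tool frame: the origin (TCP) lies midway between the tips of the shut fingers; the grasp point (between the pads) lies 19 mm behind it; z points along the fingers, y is the direction in which the jaws open and shut (so a half turn about z gives the same grasp; the last joint's range is limited). The gripper opens to 85 mm and grips with 20 to 120 N. Pads are 22 mm wide; open, the fingers measure 114 mm over their backs; the gripper's body (76 mm by 85 mm) begins 54 mm behind the grasp point. The pads swing forward as they close: fully open they stand 13 mm farther back than shut.
Start: joints at [1.185, 0.469, -0.049, 1.532, 0.024, 1.141, -0.082], TCP at [0.236, -0.632, 0.231] pointing down, gripper open.
Joint ranges: [-2.59, 2.59], [-0.33, 1.99], [-1.39, 1.29], [0.1, 2.45], [-1.04, 4.18], [0.21, 1.99], [-2.66, 2.66]. Speed limits (rad/s): [2.57, 2.57, 3.14, 3.14, 3.14, 3.14, 3.14].

INTERFACE

Orientations are given as a unit quaternion [w, x, y, z].
In Python, from station import env, vision gives the robot as it stands.
- The arm moves only by the tool drive_tool, never from a script. Its argument "deltas" is a list of rows, each a list of 6 numbers: the shift along the tool's x, y, z in m, then the turn, a rotation vector about the tool's x, y, z in rad. A call has 1 to 12 rows; each row shifts and turns the pose as measured when the row begins, along the tool's axes as they then stand; what a row does not reach is not made up. A row lasts 1/12 s, in which the tool goes at most 41.7 mm and 7.16 degrees, less where a joint would pass 70% of its speed; a pose out of reach is approached as far as the arm can. A call with a gripper value outside its range is refused whole. "grip" is the closure, from 0 (fully open) to 1 (shut), set as the call begins (left out, the last holds). The fingers move at their own pace and stop on an object; "newtons" is the grip in N (left out, the last holds). Time passes only in rows, so rows that do not move let the fingers close. It gives the time, the measured TCP pose, the force and the opening at its end, in the units of the state.
- env.get_state(): the state, without advancing time (a new reading comes with each control period).
- vision.capture(name): name is "side" or "top"; returns (picture, depth): 420x560x3 uint8, red, green, blue; 420x560 float32, m along the optical axis (not along the pixel's ray), 0 where there is no reading.
- vision.camera_info(name): a dict with "vfov" (degrees; the focal length in pixels is half the picture's height over the tangent of half this angle, whatever the lens; pixels are square), "cx", "cy" (the principal point, pixels), "dist_coeffs" ([k1, k2, p1, p2, k3] as OpenCV has them; the pictures are not rectified), "origin" and "attitude" of the camera in the world. Camera axes: x right, y up, looking along -z (the intrinsics and any distortion apply to the point x, -y, -z); pixel columns grow to the right and rows downward; lengths in m; the calibration is good to about 2 mm. A picture is of the moment at which its call begins. camera_info takes no time and is no camera call.
- env.finish_job(): hands the job in, once; it reports no verdict.
The state is a dict: "time": time; "joint_positions": joint angles; "qvel": joint speeds; "tau": joint torques, N m; "ee_pos": TCP position; "ee_rot": TCP orientation; "wrist_force": force on the tool from outside, world axes, zero at the start; "moment": the same for the moment, N m; "finger_gap": opening from 0.0 (shut) to 1.0 (fully open).
Only numpy, scipy, OpenCV 4.12 (cv2) and the standard library are available. Lean on these libraries where they do the work, as an engineer would, in place of code of your own. Each camera call takes 0.05 s, during which the arm holds its last target.

TASK

With the hook rod, lift the stirrup that carries the brick sample up off its hangers inside the drained glass tank and stand it upright on the wire grid of the drip tray to drain, then hang the hook rod back in its fork of the rod stand. After that take the stirrup by hand and set it gently, upright, in the middle of the balance pan. Do not drop it, and leave the other things where they are.

Things in the scene. Friction and masses are not known exactly. Their poses are not given: they have to be found in the camera images.
- tank: Open clear glass tank, fixed, 85 (x) x 124 (y) x 160 mm high outside, walls 4 mm, floor 6 mm. Origin: centre of its underside, on the table; x across the narrow side, away from the robot; z up. A steel strap 22 mm wide hangs over the middle of each end wall (inner faces y = -58, +58) and ends low inside in a turned-up lip with a V notch, open upwards, at y = -42 and +42.
- seats (a point): Point midway between the two V notches inside the tank, at the height of the cross bar's straight parts when hung: tank x = +6.5, y = 0, 81 mm above the table (79 below the rim). Axes as the tank. The stirrup's underside then hangs 14 mm above the table. From here 45 mm to the inner front (-x) wall, 32 mm to the back wall, 58 mm to the end walls. Lip tips 4 mm above this point; way out straight up is free.
- sample (a point): Centre of the red cored brick sample (44 x, 50 y, 42 mm high) in its steel stirrup, one loose rigid piece of 0.18 to 0.34 kg; 24 mm above the stirrup's flat 44 x 54 mm underside. z up, y along the cross bar. The sample's top is 21 mm above this point. Its x faces are bare, to grip across 44 mm; a 2 mm steel strap runs up each y face to the cross bar, whose top is 53 mm above this point.
- crown (a point): Middle of the stirrup's cross bar, at its crown: 50 mm above the sample's centre, axes as the sample. The bar is a 6 mm round bar along y, 102 mm long; its straight parts lie 7 mm below this point (centre line); over y = -9..+9 mm it rises in an upside-down V to this point. Free height under the crown down to the sample's top: 26 mm. The hook goes under the crown, along x, and centres itself there.
- rack: Rod stand, grey steel, fixed: base 130 x 160 x 10 mm, two posts at its back corners (x = +50), and a 6 mm fork plate with its top 120 mm above the table. Two slots 12 mm wide in it, at y = +40 and -40, open to -x (the front); mouths at x = -22, closed ends at x = +8. Origin on the table, x to the back, z up. One fork holds the hook rod, the other the tamping rod.
- slot_left (a point): Place of a rod in the stand's left fork: on the slot's centre line, on the top face of the fork plate (rack x = 0, y = +40, z = 120 mm). Same axes as the rack.
- slot_right (a point): The same in the right fork (rack y = -40 mm). Same axes as the rack.
- hook_handle (a point): Middle of the hook rod's handle (loose, 0.11 kg; hangs upright in one of the forks). z up along the rod, x from shank to hook tip, away from the stand's mouths (within 9 degrees). Handle black, square, 18 x 18 x 70 mm. Below it a steel collar, 28 mm diameter, 5 mm high, its underside 40 mm below this point resting on the fork plate. To take it out lift it a little and draw it to the stand's -x.
- hook_bend (a point): The hook of the same rod: point in the bend where a hung bar rests (wire centre line), 140 mm below the handle's middle and 9 mm in +x from the rod's axis. Axes as the handle. 5 mm round wire: the shank is on the rod's axis (9 mm in -x from here), the tip 9 mm in +x from here and 8 mm up (centre line, rounded end). Inner width of the hook 13 mm.
- tray: Brown plastic drip tray, fixed: 220 (x) x 190 (y) mm, rim 35 mm high, 4 mm walls. Origin at the centre of its underside, on the table. A wire grid fills it inside.
- grid (a point): Centre of the drip tray's wire grid, on its top, 25 mm above the table; same axes as the tray. The grid reaches 104 mm along x and 89 mm along y either way; the buff offcut lies on its +x part, the -x part is free.
- balance: Bench balance, pale grey, fixed: 200 (x) x 180 (y) x 48 mm high, display panel on its front (-x), a round steel pan on top. Origin at the centre of its underside.
- pan (a point): Centre of the top of the balance's round flat pan, 130 mm diameter, 64 mm above the table, nothing above it; lies 25 mm to the +x of the balance's middle; same axes as the balance.
- tamper_handle (a point): Middle of the handle of the tamping rod (loose), hanging in the other fork. The same handle and collar as the hook rod but a straight shank with a 22 mm disc at its foot: not needed, leave it.
- offcut_mid (a point): Centre of a buff cored brick offcut, 52 x 90 x 30 mm, lying loose on the +x part of the wire grid: leave it.
- bottle_mid (a point): Red wash bottle, loose, 64 mm in diameter, 195 mm high over its spout, on the table behind and left of the tank; this point is on its axis 70 mm above its underside: leave it.
- beaker_mid (a point): Glass beaker, loose, 70 mm in diameter, 90 mm high; this point is on its axis at half height: leave it.
- brush_mid (a point): Dusting brush, loose, 190 mm long, lying in front of the rod stand; this point is near its middle: leave it.
- funnel_mid (a point): White plastic funnel, loose, standing on its wide mouth (92 mm in diameter), 95 mm high; this point is on its axis half-way up: leave it.
There are look-alikes about, which are no part of the job. What is shaped like the part that bears sample but green or turquoise is not meant.

How it is judged:
By the outcome, as a careful person would: the job done as asked, in the order asked, and still so for the second after the job is handed in, with the robot touching nothing.
It also fails if it takes over 72 s, if anything falls off the work surface, if the arm or the gripper's body presses on something with over 40 N, if the wrist force passes 120 N, or if a joint passes its speed limit or range.

## Working session

There is one attempt and no reset: what is moved stays moved. The work goes in short steps, Python scripts to look and compute and a tool call to move; the robot and the scene stay as the last step left them, time stands still between calls to the robot, and variables do not carry over. Pictures are saved under pics/ and viewed, and the job is handed in when it is done.

Besides the shell and the picture viewer there is one more tool, called after "Call:" as name(argument=value, ...), one argument or row to a line, values as JSON. drive_tool: Moves the arm, as the interface text tells. Its arguments: {"type":"object","properties":{"deltas":{"type":"array","items":{"type":"array","items":{"type":"number"}}},"grip":{"type":"number"},"newtons":{"type":"number"}},"required":["deltas"]}

```bash
ls; mkdir -p pics; cat > h.py <<'E'
import numpy as np, cv2
from station import env, vision
from scipy.spatial.transform import Rotation as R
def cam(n):
    i=vision.camera_info(n); f=210/np.tan(np.radians(i['vfov'])/2)
    K=np.array([[f,0,i['cx']],[0,f,i['cy']],[0,0,1]]); q=i['attitude']
    M=R.from_quat([q[1],q[2],q[3],q[0]]).as_matrix() if len(np.ravel(q))==4 else np.array(q)
    return K,np.array(i['dist_coeffs'],float),np.array(i['origin']),M
def ray(n,uv):
    K,d,o,M=cam(n); p=cv2.undistortPoints(np.array(uv,float).reshape(-1,1,2),K,d).reshape(-1,2)
    D=np.c_[p[:,0],-p[:,1],-np.ones(len(p))]@M.T
    return o,D
def onz(n,uv,z):
    o,D=ray(n,uv); return o+D*((z-o[2])/D[:,2])[:,None]
def dep(n,uv,depth):
    o,D=ray(n,uv); z=np.array([depth[int(round(v)),int(round(u))] for u,v in np.array(uv).reshape(-1,2)]); return o+D*z[:,None]
def cloud(n,depth):
    v,u=np.mgrid[0:420,0:560]; o,D=ray(n,np.stack([u,v],-1).reshape(-1,2)); return (o+D*depth.reshape(-1,1)).reshape(420,560,3)
def proj(n,P):
    K,d,o,M=cam(n); c=(np.atleast_2d(P)-o)@M; c=c*[1,-1,-1]
    return cv2.projectPoints(c,np.zeros(3),np.zeros(3),K,d)[0].reshape(-1,2)
def tri(uv1,n1,uv2,n2):
    o1,d1=ray(n1,[uv1]);o2,d2=ray(n2,[uv2]);d1=d1[0];d2=d2[0]
    t=np.linalg.lstsq(np.c_[d1,-d2],o2-o1,rcond=None)[0]; a=o1+t[0]*d1;b=o2+t[1]*d2
    return (a+b)/2,np.linalg.norm(a-b)
E
cat > a.py <<'E'
from h import *
np.set_printoptions(precision=4,suppress=True)
print(env.get_state())
for n in ['side','top']:
    print(vision.camera_info(n))
    p,d=vision.capture(n); np.savez(n+'0.npz',p=p,d=d); cv2.imwrite(f'pics/{n}0.png',cv2.resize(p[:,:,::-1],(800,600),interpolation=cv2.INTER_CUBIC))
E
python3 a.py
```

```text
pics
{'time': 0.0, 'joint_positions': array([ 1.1851,  0.4695, -0.0486,  1.5337,  0.0241,  1.141 , -0.0823]), 'qvel': array([-0.0014,  0.0004, -0.0028, -0.0003, -0.0004,  0.0006,  0.0013]), 'tau': array([ -0.0003, -51.0311,  -0.0475, -23.7718,   0.0106,   0.0073,
        -0.    ]), 'ee_pos': array([ 0.2356, -0.6319,  0.2302]), 'ee_rot': array([-0.001 ,  0.9841,  0.1775, -0.0002]), 'wrist_force': array([ 0.0571, -0.3428, -0.4475]), 'moment': array([-0.0029, -0.0237, -0.0217]), 'finger_gap': 1.0014735786074187}
{'vfov': 54.20503544016499, 'cx': 277.88330263562693, 'cy': 213.76417566251294, 'dist_coeffs': array([-0.0876,  0.    ,  0.    ,  0.    ,  0.    ]), 'origin': array([0.0594, 0.6692, 0.5685]), 'attitude': array([-0.263 , -0.1559,  0.4753,  0.825 ])}
{'vfov': 47.56464199063281, 'cx': 282.8796414920856, 'cy': 209.6842542057, 'dist_coeffs': array([-0.1671,  0.    ,  0.    ,  0.    ,  0.    ]), 'origin': array([0.3616, 0.0173, 1.3953]), 'attitude': array([ 0.7132,  0.055 , -0.0541, -0.6967])}
```

View pics/side0.png

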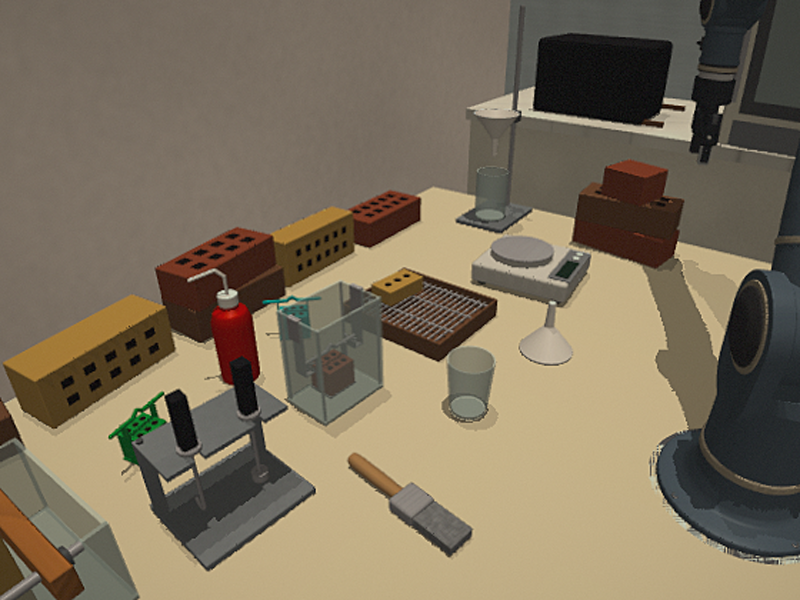

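View pics/top0.png

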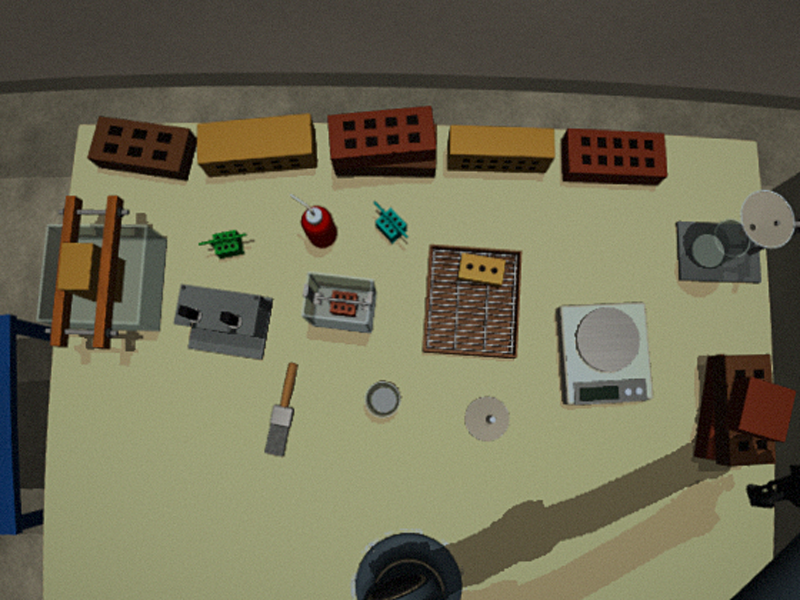

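```bash
cat > b.py <<'E'
from h import *
a=np.load('side0.npz')['p'];b=np.load('top0.npz')['p']
def crop(p,x0,y0,w,h,s,n): cv2.imwrite(n,cv2.resize(p[y0:y0+h,x0:x0+w,::-1],None,fx=s,fy=s,interpolation=cv2.INTER_CUBIC))
crop(a,80,240,150,160,3.7,'pics/c1.png')
crop(a,180,180,110,120,5,'pics/c2.png')
crop(b,110,180,160,80,5,'pics/c3.png')
crop(b,290,165,170,125,4.7,'pics/c4.png')
E
python3 b.py
```

```text
(no output)
```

View pics/c1.png

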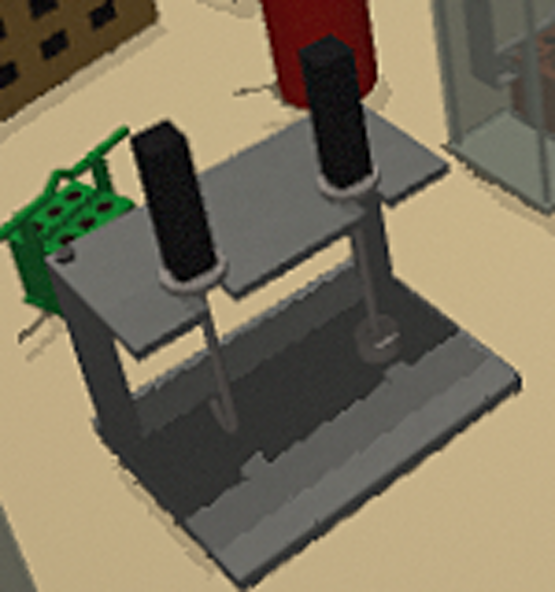

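View pics/c2.png

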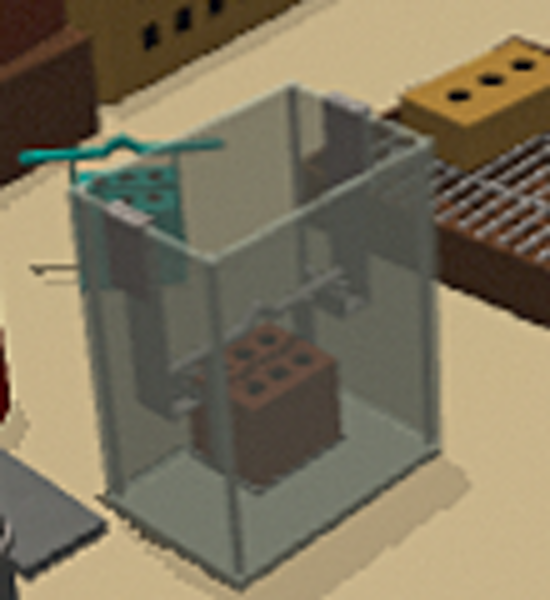

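View pics/c3.png

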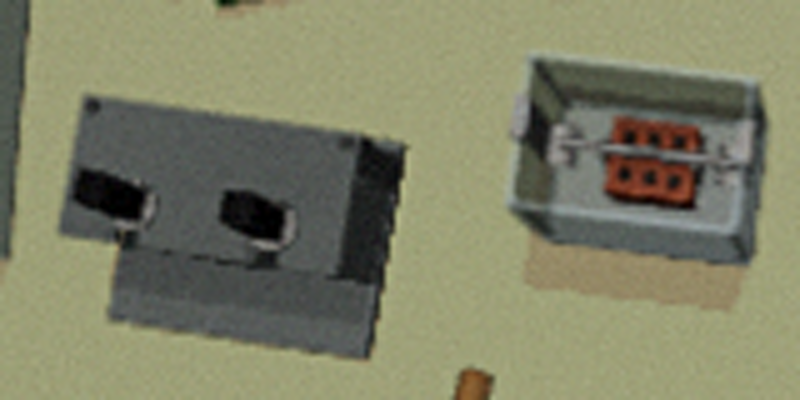

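View pics/c4.png

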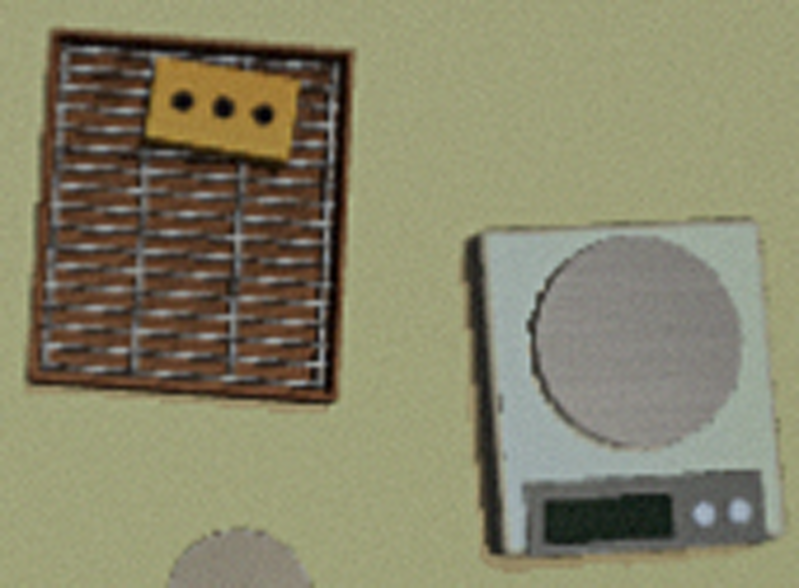

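```bash
cat > c.py <<'E'
from h import *
np.set_printoptions(precision=4,suppress=True)
C={n:cloud(n,np.load(n+'0.npz')['d']) for n in('side','top')}
P={n:np.load(n+'0.npz')['p'] for n in('side','top')}
def rect(x):
    r=cv2.minAreaRect((x*1000).astype(np.float32)); return r
def sel(n,zl,zh,x0,x1,y0,y1,col=None):
    c=C[n]; m=(c[...,2]>zl)&(c[...,2]<zh)&(c[...,0]>x0)&(c[...,0]<x1)&(c[...,1]>y0)&(c[...,1]<y1)
    if col is not None: m&=col(P[n].astype(int))
    return m
# rough positions on the z=0 plane from top view (800 px pictures)
s=.7
for nm,uv,z in [('rackplate',(225,310),.12),('tank',(340,302),.16),('tray',(472,300),.03),('pan',(607,340),.064),('sample',(344,303),.08)]:
    print(nm,onz('top',[(uv[0]*s,uv[1]*s)],z))
for n in C:
    for nm,z in [('plate',.12),]:
        m=sel(n,z-.008,z+.008,.4,.75,.2,.6); 
        print(n,nm,m.sum(),rect(C[n][m][:,:2]),np.median(C[n][m][:,2]))
    for (a,b,c_,d) in [(.4,.75,.2,.6)]:
        m=sel(n,.14,.21,a,b,c_,d,lambda p:p.max(-1)<60); l,k=cv2.connectedComponents(m.astype(np.uint8))
        for i in range(1,l):
            q=C[n][k==i]
            if len(q)>15: print(n,'handle',len(q),q.mean(0),q.min(0),q.max(0)); t=q[q[:,2]>.19]; print('  top',len(t),t.mean(0) if len(t) else'')
    m=sel(n,.058,.07,.4,.75,-.6,-.2); q=C[n][m]; print(n,'pan',m.sum(),cv2.minEnclosingCircle((q[:,:2]*1000).astype(np.float32)),np.median(q,0))
    m=sel(n,.030,.040,.4,.75,-.25,.05); q=C[n][m]; print(n,'tray',m.sum(),rect(q[:,:2]))
    m=sel(n,.02,.20,.45,.75,.0,.3,lambda p:(p[...,0]>p[...,1]*1.6)&(p[...,0]>60)); q=C[n][m]; print(n,'red',m.sum(),q.min(0) if len(q) else '',q.max(0) if len(q) else'',np.median(q,0))
    m=sel(n,.155,.17,.45,.75,.0,.3); q=C[n][m]; print(n,'rim',m.sum(),rect(q[:,:2]) if len(q)>4 else '')
E
python3 c.py
```

```text
rackplate [[0.532  0.3635 0.12  ]]
tank [[0.5467 0.1388 0.16  ]]
tray [[ 0.5766 -0.1165  0.03  ]]
pan [[ 0.4969 -0.3847  0.064 ]]
sample [[0.5569 0.1388 0.08  ]]
side plate 3748 ((591.77294921875, 401.87481689453125), (245.15110778808594, 422.67401123046875), 5.899327278137207) 0.1197549185265972
side handle 451 [0.5053 0.3476 0.1719] [0.4991 0.3353 0.1401] [0.5186 0.3549 0.1961]
  top 100 [0.5081 0.3459 0.1937]
side handle 483 [0.5133 0.4268 0.1717] [0.507  0.4166 0.1403] [0.5264 0.4343 0.1966]
  top 106 [0.5162 0.4256 0.1942]
side handle 16 [0.4711 0.5852 0.1424] [0.4688 0.5834 0.1401] [0.474  0.5871 0.1456]
  top 0 
side pan 679 ((583.8934936523438, -475.18896484375), 188.962158203125) [ 0.5004 -0.3823  0.0646]
side tray 528 ((576.6473999023438, -116.03170776367188), (196.0471649169922, 223.09190368652344), 87.28687286376953)
side red 1126 [0.6809 0.1738 0.0201] [0.7348 0.2317 0.1339] [0.6941 0.2139 0.0915]
side rim 559 ((611.8456420898438, 143.1413116455078), (128.40325927734375, 204.51441955566406), 87.1517562866211)
top plate 1827 ((596.7135009765625, 396.550537109375), (393.0636901855469, 294.23193359375), 89.84757232666016) 0.12044466898689676
top handle 247 [0.5912 0.5881 0.1488] [0.4498 0.5795 0.1401] [0.746  0.5992 0.1604]
  top 0 
top handle 98 [0.5186 0.4186 0.1788] [0.5097 0.4116 0.1401] [0.5284 0.4308 0.1979]
  top 44 [0.5198 0.422  0.1949]
top handle 96 [0.5097 0.3397 0.1815] [0.5009 0.3326 0.1425] [0.5196 0.3519 0.1986]
  top 52 [0.5107 0.3428 0.1945]
top pan 1549 ((560.8103637695312, -468.75909423828125), 206.9008331298828) [ 0.5001 -0.3872  0.064 ]
top tray 471 ((598.4095458984375, -80.30506896972656), (266.2038269042969, 259.9154357910156), 87.14582061767578)
top red 376 [0.539  0.1181 0.0257] [0.7465 0.2259 0.1391] [0.6901 0.1726 0.1124]
top rim 293 ((611.128662109375, 144.89439392089844), (127.8934097290039, 203.7227783203125), 89.54719543457031)
```

```bash
cat > d.py <<'E'
exec(open('c.py').read().split('# rough')[0])
def big(m,seed=None):
    l,k,st,ce=cv2.connectedComponentsWithStats(m.astype(np.uint8)); i=1+np.argmax(st[1:,4]); return k==i
for n in C:
    m=big(sel(n,.113,.127,.45,.65,.28,.5,lambda p:p.max(-1)>50)); print(n,'plate',m.sum(),rect(C[n][m][:,:2]), C[n][m][:,2].mean())
    q=C[n]; 
    m=sel(n,.1915,.2,.45,.56,.3,.47,lambda p:p.max(-1)<70); l,k=cv2.connectedComponents(m.astype(np.uint8))
    for i in range(1,l):
        t=q[k==i]
        if len(t)>8: print(n,'htop',len(t),rect(t[:,:2]),t.mean(0))
    m=big(sel(n,.058,.07,.42,.58,-.48,-.28)); print(n,'pan',m.sum(),cv2.fitEllipse(cv2.findContours(m.astype(np.uint8),0,1)[0][0]),rect(q[m][:,:2]),q[m].mean(0))
    m=big(sel(n,.030,.040,.45,.70,-.23,-.0)); print(n,'tray',m.sum(),rect(q[m][:,:2]))
    m=big(sel(n,.153,.166,.45,.65,.05,.225)); print(n,'rim',m.sum(),rect(q[m][:,:2]))
    m=sel(n,.0,.20,.49,.62,.06,.2,lambda p:(p[...,0]>p[...,1]*1.35)&(p[...,0]>50)&(p[...,2]<p[...,0]*.8)); m=big(m);ys,xs=np.nonzero(m);print(n,'redpx',m.sum(),xs.min(),xs.max(),ys.min(),ys.max(),np.median(q[m],0))
    if n=='top':
        w=onz('top',np.c_[xs,ys],.059); print('sample top rect',rect(w[:,:2]),w.mean(0))
    m=sel(n,.083,.096,.49,.62,.06,.2); print('crown?',m.sum(),q[m].mean(0) if m.sum() else '')
    m=sel(n,.075,.098,.49,.62,.08,.2); print('bar?',m.sum(),rect(q[m][:,:2]) if m.sum() else '')
    m=sel(n,.05,.066,.52,.6,.08,.18,lambda p:(p[...,0]>p[...,1]*1.3)); print('sampletop?',m.sum(),rect(q[m][:,:2]) if m.sum() else '',np.median(q[m],0))
E
python3 d.py
```

```text
side plate 2526 ((532.388671875, 381.7535095214844), (161.57772827148438, 83.62079620361328), 82.40745544433594) 0.11997243367268676
side htop 87 ((510.84014892578125, 344.765380859375), (17.59649085998535, 19.437328338623047), 83.55086517333984) [0.5089 0.3456 0.1943]
side htop 95 ((517.9789428710938, 425.3065185546875), (16.245656967163086, 17.34674835205078), 82.0754165649414) [0.5166 0.4254 0.1946]
side pan 638 ((364.97271728515625, 173.81027221679688), (17.144704818725586, 44.296302795410156), 95.89619445800781) ((497.9326171875, -385.0804443359375), (129.2196807861328, 127.53501892089844), 15.930265426635742) [ 0.4975 -0.3807  0.0644]
side tray 412 ((575.6963500976562, -115.07362365722656), (196.87777709960938, 220.03070068359375), 88.15457916259766)
side rim 671 ((554.701416015625, 145.72364807128906), (127.8704605102539, 87.00053405761719), 85.13488006591797)Traceback (most recent call last):
  File "d.py", line 14, in <module>
    m=sel(n,.0,.20,.49,.62,.06,.2,lambda p:(p[...,0]>p[...,1]*1.35)&(p[...,0]>50)&(p[...,2]<p[...,0]*.8)); m=big(m);ys,xs=np.nonzero(m);print(n,'redpx',m.sum(),xs.min(),xs.max(),ys.min(),ys.max(),np.median(q[m],0))
                                                                                                             ~~~^^^
  File "d.py", line 3, in big
    l,k,st,ce=cv2.connectedComponentsWithStats(m.astype(np.uint8)); i=1+np.argmax(st[1:,4]); return k==i
                                                                        ~~~~~~~~~^^^^^^^^^^
    return _wrapfunc(a, 'argmax', axis=axis, out=out, **kwds)
    return bound(*args, **kwds)
ValueError: attempt to get argmax of an empty sequence
```

Side view depth ends on the glass; skip the red there.

```bash
sed -i "s/    m=sel(n,.0,.20,.49/    if n=='side': continue\n    m=sel(n,.0,.20,.49/" d.py; python3 d.py | grep -v '^side'
cat > e.py <<'E'
from h import *
p=np.load('side0.npz')['p'];b=np.load('top0.npz')['p']
cv2.imwrite('pics/e1.png',cv2.resize(p[215:295,195:275,::-1],None,fx=7,fy=7,interpolation=cv2.INTER_CUBIC))
cv2.imwrite('pics/e2.png',cv2.resize(b[185:235,205:270,::-1],None,fx=12,fy=12,interpolation=cv2.INTER_CUBIC)[:600,:800])
E
python3 e.py
```

```text
top plate 1374 ((534.104248046875, 382.2265625), (161.86087036132812, 81.052978515625), 83.10041809082031) 0.12045140098066835
top htop 40 ((519.8583374023438, 421.89190673828125), (15.869847297668457, 17.10675811767578), 0.3021376132965088) [0.5202 0.4223 0.1953]
top htop 48 ((511.20574951171875, 342.92718505859375), (18.025306701660156, 17.527652740478516), 79.93727111816406) [0.511  0.343  0.1949]
top pan 1514 ((425.3482360839844, 237.19895935058594), (42.82632827758789, 44.23979949951172), 152.0614013671875) ((499.76763916015625, -386.52520751953125), (125.95736694335938, 129.1767578125), 27.319169998168945) [ 0.4992 -0.3862  0.064 ]
top tray 160 ((649.4163818359375, -120.08262634277344), (191.9398651123047, 78.7590103149414), 86.42333221435547)
top rim 284 ((556.25830078125, 145.32444763183594), (125.60174560546875, 85.74895477294922), 83.94182586669922)
top redpx 129 231 248 211 220 [0.5509 0.1453 0.0583]
sample top rect ((551.087646484375, 144.03724670410156), (50.73869323730469, 23.423856735229492), 84.21343994140625) [0.5507 0.1444 0.059 ]
crown? 125 [0.5623 0.1427 0.0879]
bar? 224 ((554.4321899414062, 143.50900268554688), (118.66485595703125, 83.22466278076172), 84.861572265625)
sampletop? 221 ((562.5006103515625, 143.96737670898438), (49.887447357177734, 44.22211456298828), 84.1477279663086) [0.5577 0.1452 0.0583]
```

View pics/e1.png

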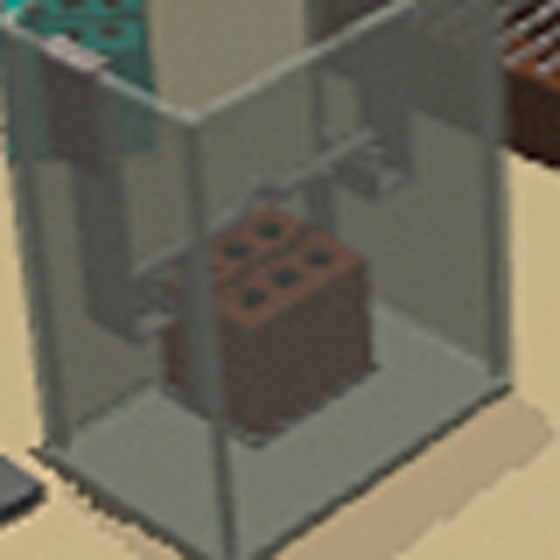

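View pics/e2.png

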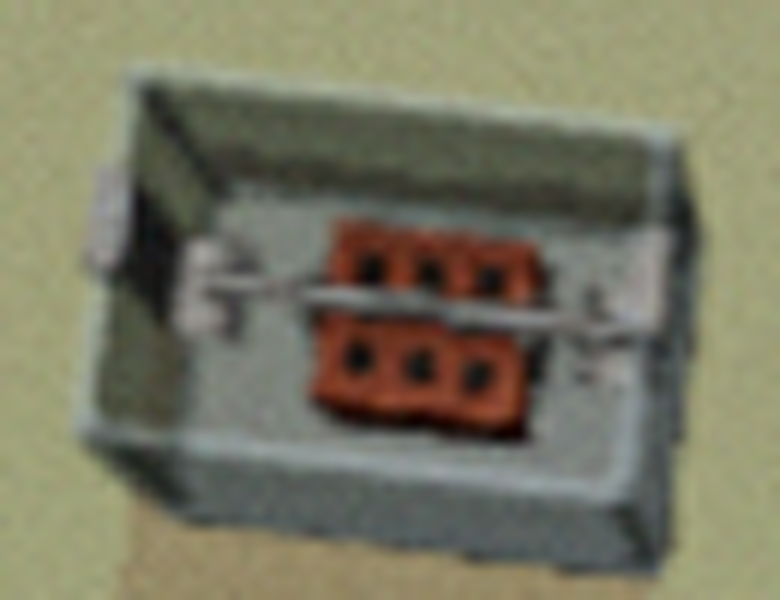

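Call:
drive_tool(
  deltas=[
    [0.031, -0.022, -0.006, 0, 0, 0],
    [0.031, -0.022, -0.006, 0, 0, 0],
    [0.031, -0.022, -0.006, 0, 0, 0],
    [0.031, -0.022, -0.006, 0, 0, 0],
    [0.031, -0.022, -0.006, 0, 0, 0],
    [0.031, -0.022, -0.006, 0, 0, 0],
    [0.031, -0.022, -0.006, 0, 0, 0],
    [0.031, -0.022, -0.006, 0, 0, 0],
    [0.031, -0.022, -0.006, 0, 0, 0],
    [0.031, -0.022, -0.006, 0, 0, 0],
    [0.031, -0.022, -0.006, 0, 0, 0],
    [0.031, -0.022, -0.006, 0, 0, 0],
  ],
  grip=0.4,
  newtons=60,
)

```text
time: 1.1
ee_pos: [0.4936, -0.2476, 0.2959]
ee_rot: [-0.005, 0.986, 0.166, -0.007]
wrist_force: [0.4, -1.0, -0.9]
finger_gap: 0.598
```

```bash
cat > t.py <<'E'
# t.py x y z yaw : remaining shift in tool axes (now) and turn about tool z to make tool down with tool-x at yaw(deg)
import sys; from h import *
np.set_printoptions(precision=4,suppress=True)
s=env.get_state(); q=s['ee_rot']; M=R.from_quat([q[1],q[2],q[3],q[0]])
t=np.array([float(a) for a in sys.argv[1:4]]); y=np.radians(float(sys.argv[4]))
c,sn=np.cos(y),np.sin(y); T=R.from_matrix(np.array([[c,sn,0],[sn,-c,0],[0,0,-1]]))
print('t',s['time'],'pos',s['ee_pos'],'yaw',np.degrees(np.arctan2(*M.as_matrix()[1::-1,0])),'F',s['wrist_force'],'gap',s['finger_gap'])
print('shift tool now',M.inv().apply(t-s['ee_pos']),'shift after turn',T.inv().apply(t-s['ee_pos']),'turn',(M.inv()*T).as_rotvec())
E
python3 t.py .519 .424 .28 172.8
```

```text
t 1.1 pos [ 0.4936 -0.2476  0.2959] yaw 19.12352821334408 F [ 0.3546 -0.9653 -0.8881] gap 0.598441939901456
shift tool now [ 0.2442 -0.626   0.0201] shift after turn [0.059  0.6694 0.0159] turn [-0.02   -0.0116 -2.6821]
```

Call:
drive_tool(
  deltas=[
    [0.0136, -0.035, 0, 0, 0, 0],
    [0.0136, -0.035, 0, 0, 0, 0],
    [0.0136, -0.035, 0, 0, 0, 0],
    [0.0136, -0.035, 0, 0, 0, 0],
    [0.0136, -0.035, 0, 0, 0, 0],
    [0.0136, -0.035, 0, 0, 0, 0],
    [0.0136, -0.035, 0, 0, 0, 0],
    [0.0136, -0.035, 0, 0, 0, 0],
    [0.0136, -0.035, 0, 0, 0, 0],
    [0.0136, -0.035, 0, 0, 0, 0],
    [0.0136, -0.035, 0, 0, 0, 0],
    [0.0136, -0.035, 0, 0, 0, 0],
  ],
)

```text
time: 2.1
ee_pos: [0.509, 0.2238, 0.2968]
ee_rot: [-0.003, 0.986, 0.166, -0.007]
wrist_force: [0.3, -0.0, 0.6]
finger_gap: 0.6
```

Call:
drive_tool(
  deltas=[
    [0.0136, -0.035, 0, 0, 0, 0],
    [0.0136, -0.035, 0, 0, 0, 0],
    [0.0136, -0.035, 0, 0, 0, 0],
    [0.0136, -0.035, 0, 0, 0, 0],
    [0.0136, -0.035, 0, 0, 0, 0],
    [0, 0, 0, 0, 0, -0.12],
    [0, 0, 0, 0, 0, -0.12],
    [0, 0, 0, 0, 0, -0.12],
    [0, 0, 0, 0, 0, -0.12],
    [0, 0, 0, 0, 0, -0.12],
    [0, 0, 0, 0, 0, -0.12],
    [0, 0, 0, 0, 0, -0.12],
  ],
)

```text
time: 3.1
ee_pos: [0.5062, 0.4325, 0.2887]
ee_rot: [-0.009, 0.823, 0.568, -0.011]
wrist_force: [0.5, -1.2, -0.2]
finger_gap: 0.6
```

Call:
drive_tool(
  deltas=[
    [0, 0, 0, 0, 0, -0.12],
    [0, 0, 0, 0, 0, -0.12],
    [0, 0, 0, 0, 0, -0.12],
    [0, 0, 0, 0, 0, -0.12],
    [0, 0, 0, 0, 0, -0.12],
    [0, 0, 0, 0, 0, -0.12],
    [0, 0, 0, 0, 0, -0.12],
    [0, 0, 0, 0, 0, -0.12],
    [0, 0, 0, 0, 0, -0.12],
    [0, 0, 0, 0, 0, -0.12],
    [0, 0, 0, 0, 0, -0.12],
    [0, 0, 0, 0, 0, -0.12],
  ],
)

```text
time: 4.1
ee_pos: [0.5061, 0.4279, 0.2808]
ee_rot: [-0.017, 0.215, 0.976, -0.008]
wrist_force: [-0.7, -0.1, -0.2]
finger_gap: 0.598
```

```bash
python3 t.py .519 .424 .25 172.8
```

```text
t 4.1 pos [0.5061 0.4279 0.2808] yaw 155.12445350029768 F [-0.6531 -0.1447 -0.2307] gap 0.5983629876139616
shift tool now [-0.0143  0.0026  0.0304] shift after turn [-0.0133 -0.0023  0.0308] turn [-0.0187 -0.0331 -0.3081]
```

Call:
drive_tool(
  deltas=[
    [0, 0, 0, -0.006, -0.011, -0.1],
    [0, 0, 0, -0.006, -0.011, -0.1],
    [0, 0, 0, -0.006, -0.011, -0.1],
    [-0.007, -0.001, 0.015, 0, 0, 0],
    [-0.007, -0.001, 0.015, 0, 0, 0],
    [0, 0, 0, 0, 0, 0],
  ],
)

```text
time: 4.6
ee_pos: [0.5217, 0.4216, 0.2443]
ee_rot: [-0.001, 0.061, 0.998, -0.002]
wrist_force: [0.3, -0.3, -0.0]
finger_gap: 0.601
```

```bash
python3 t.py .519 .424 .141 172.8; python3 - <<'E'
from h import *
for n in ['side','top']:
    p,d=vision.capture(n); np.savez(n+'1.npz',p=p,d=d)
    x0,y0=(80,180) if n=='side' else (80,150)
    cv2.imwrite(f'pics/{n}1.png',cv2.resize(p[y0:y0+120,x0:x0+160,::-1],(800,600),interpolation=cv2.INTER_CUBIC))
E
```

```text
t 4.6 pos [0.5217 0.4216 0.2443] yaw 173.03779252032393 F [ 0.338  -0.2797 -0.0153] gap 0.6007770775708733
shift tool now [0.0028 0.0025 0.1032] shift after turn [0.003  0.002  0.1033] turn [-0.0046 -0.0023  0.0042]
```

View pics/side1.png

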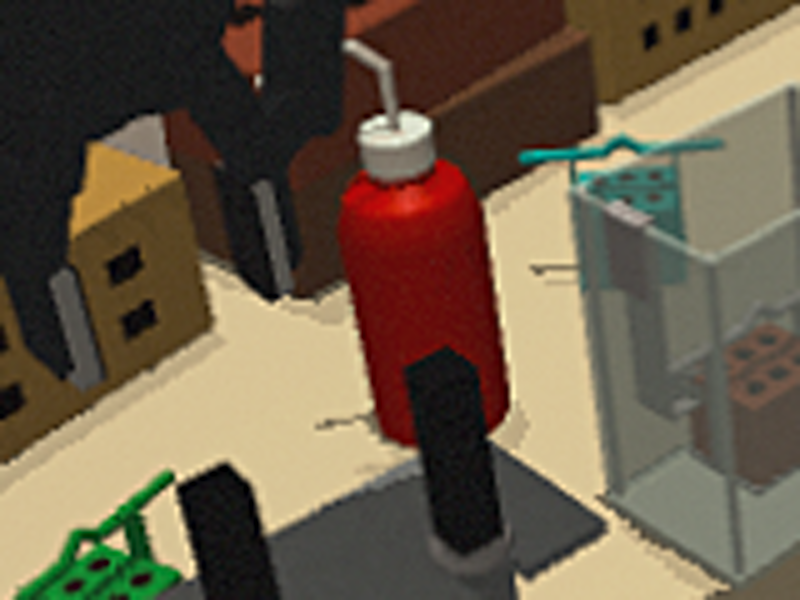

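View pics/top1.png

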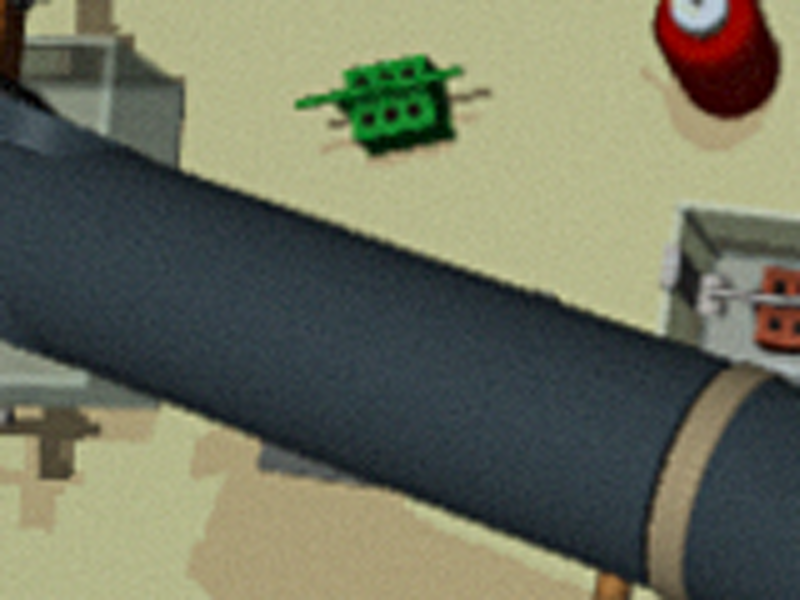

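Call:
drive_tool(
  deltas=[
    [0.003, 0.002, 0.01, 0, 0, 0],
    [0, 0, 0.02, 0, 0, 0],
    [0, 0, 0.02, 0, 0, 0],
    [0, 0, 0.02, 0, 0, 0],
    [0, 0, 0.02, 0, 0, 0],
    [0, 0, 0.01, 0, 0, 0],
    [0, 0, 0.003, 0, 0, 0],
  ],
)

```text
time: 5.28
ee_pos: [0.5161, 0.4298, 0.1408]
ee_rot: [0.001, 0.062, 0.998, 0.002]
wrist_force: [-0.8, 0.7, 0.1]
finger_gap: 0.599
```

```bash
python3 t.py .519 .424 .141 172.8
```

```text
t 5.2833 pos [0.5161 0.4298 0.1408] yaw 172.94282256309626 F [-0.834   0.7292  0.1363] gap 0.5990204629673355
shift tool now [-0.0035 -0.0054 -0.0002] shift after turn [-0.0036 -0.0054 -0.0002] turn [0.004  0.0008 0.0025]
```

Call:
drive_tool(
  deltas=[
    [-0.003, -0.005, 0, 0, 0, 0],
    [0, 0, 0, 0, 0, 0],
  ],
)

```text
time: 5.45
ee_pos: [0.518, 0.4245, 0.1404]
ee_rot: [0.0, 0.061, 0.998, 0.002]
wrist_force: [0.3, -0.5, -0.5]
finger_gap: 0.597
```

```bash
python3 t.py .519 .424 .141 172.8; python3 - <<'E'
from h import *
for n in ['side']:
    p,d=vision.capture(n); np.savez(n+'2.npz',p=p,d=d)
    cv2.imwrite(f'pics/{n}2.png',cv2.resize(p[240:400,80:280,::-1],(800,640)[:2],interpolation=cv2.INTER_CUBIC)[:600])
E
```

```text
t 5.45 pos [0.518  0.4245 0.1404] yaw 172.98370863381427 F [ 0.3199 -0.5104 -0.5004] gap 0.5970398852664185
shift tool now [-0.001  -0.0004 -0.0006] shift after turn [-0.001  -0.0004 -0.0006] turn [0.0034 0.0001 0.0032]
```

View pics/side2.png

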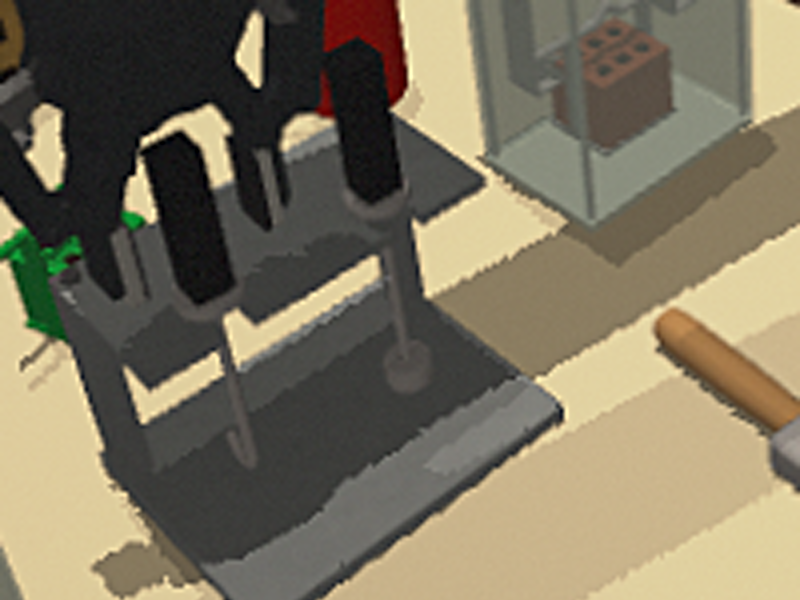

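```bash
python3 - <<'E'
from h import *
for P in [(.519,.424,.195),(.519,.424,.160),(.519,.424,.125),(.518,.4245,.1404)]: print(P,(proj('side',P)[0]-[80,240])*4)
E
```

```text
(0.519, 0.424, 0.195) [168.14384664 145.56109956]
(0.519, 0.424, 0.16) [187.10642439 218.57923822]
(0.519, 0.424, 0.125) [205.19835445 287.29563684]
(0.518, 0.4245, 0.1404) [197.89423565 259.34679782]
```

Call:
drive_tool(
  deltas=[
    [0, 0, 0, 0, 0, 0],
    [0, 0, 0, 0, 0, 0],
    [0, 0, 0, 0, 0, 0],
    [0, 0, 0, 0, 0, 0],
    [0, 0, 0, 0, 0, 0],
    [0, 0, 0, 0, 0, 0],
  ],
  grip=1.0,
  newtons=70,
)

```text
time: 6.0
ee_pos: [0.5187, 0.4267, 0.1451]
ee_rot: [0.002, 0.062, 0.998, 0.005]
wrist_force: [-0.3, -0.4, -1.8]
finger_gap: 0.198
```

```bash
python3 t.py .519 .424 .141 172.8
```

```text
t 6.0 pos [0.5187 0.4267 0.1451] yaw 172.93928194463086 F [-0.2528 -0.3546 -1.7825] gap 0.19779036765102181
shift tool now [-0.0006 -0.0027  0.0041] shift after turn [-0.0006 -0.0026  0.0041] turn [0.0094 0.004  0.0024]
```

Call:
drive_tool(
  deltas=[
    [0, 0, -0.006, 0, 0, 0],
    [0, 0, -0.006, 0, 0, 0],
    [0, 0, 0, 0, 0, 0],
  ],
)

```text
time: 6.25
ee_pos: [0.5184, 0.4265, 0.1579]
ee_rot: [0.002, 0.061, 0.998, 0.004]
wrist_force: [0.3, 0.2, 0.3]
finger_gap: 0.201
```

```bash
python3 t.py .519 .424 .155 172.8;  python3 - <<'E'
from h import *
for n in ['side']:
    p,d=vision.capture(n); np.savez(n+'3.npz',p=p,d=d)
    cv2.imwrite(f'pics/{n}3.png',cv2.resize(p[270:390,80:200,::-1],(600,600),interpolation=cv2.INTER_CUBIC)[:600])
E
```

```text
t 6.25 pos [0.5184 0.4265 0.1579] yaw 172.957651718841 F [0.3152 0.1687 0.2562] gap 0.20140695479930104
shift tool now [-0.0009 -0.0024  0.0028] shift after turn [-0.0009 -0.0024  0.0029] turn [0.0089 0.0033 0.0028]
```

View pics/side3.png

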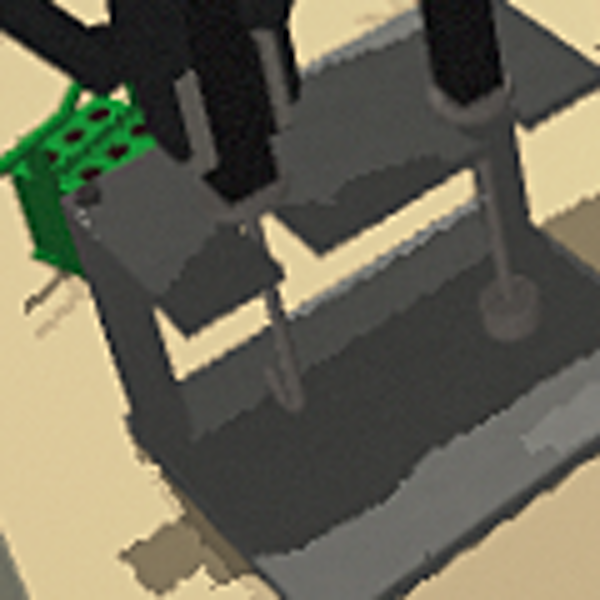

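Call:
drive_tool(
  deltas=[
    [0.01, 0, 0, 0, 0, 0],
    [0.015, 0, 0, 0, 0, 0],
    [0.02, 0, 0, 0, 0, 0],
    [0.02, 0, 0, 0, 0, 0],
    [0, 0, -0.02, 0, 0, 0],
    [0, 0, -0.035, 0, 0, 0],
    [0, 0, -0.035, 0, 0, 0],
    [0, 0, -0.035, 0, 0, 0],
    [0, 0, -0.035, 0, 0, 0],
    [0, 0, -0.03, 0, 0, 0],
    [0, 0, 0, 0, 0, 0],
  ],
)

```text
time: 7.22
ee_pos: [0.4313, 0.4338, 0.35]
ee_rot: [-0.003, 0.053, 0.999, -0.002]
wrist_force: [0.1, 1.3, 0.4]
finger_gap: 0.201
```

```bash
python3 t.py .54 .145 .34 174.5;  python3 - <<'E'
from h import *
for n in ['side','top']:
    p,d=vision.capture(n); np.savez(n+'4.npz',p=p,d=d)
    cv2.imwrite(f'pics/{n}4.png',cv2.resize(p[:,:,::-1],(800,600),interpolation=cv2.INTER_CUBIC)[:600])
E
```

```text
t 7.2167 pos [0.4313 0.4338 0.35  ] yaw 173.889249593199 F [0.0636 1.3179 0.4397] gap 0.2013950022357401
shift tool now [-0.1389 -0.2756  0.0103] shift after turn [-0.1359 -0.2771  0.01  ] turn [-0.0039 -0.0053 -0.0106]
```

View pics/side4.png

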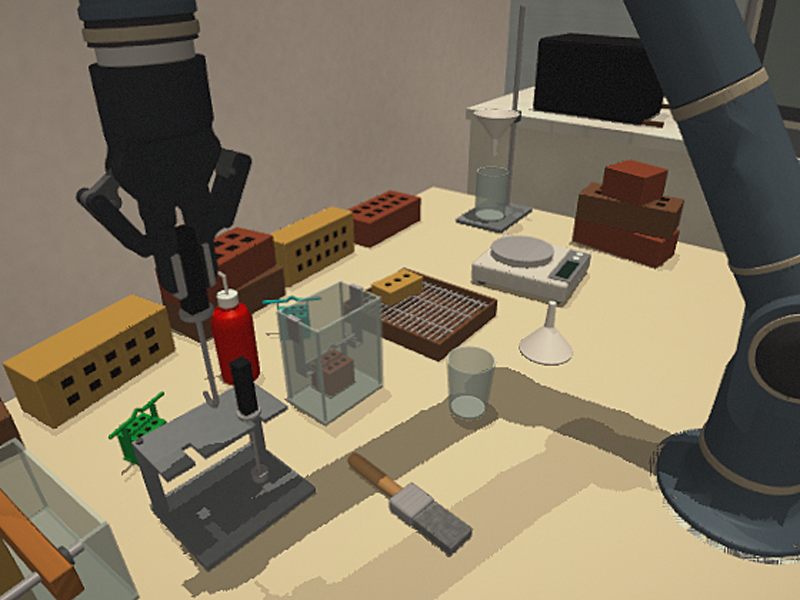

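```bash
cat > m.py <<'E'
import sys; from h import *
np.set_printoptions(precision=4,suppress=True)
n,k=sys.argv[1],sys.argv[2]
p=np.load(n+k+'.npz')['p'];d=np.load(n+k+'.npz')['d'];c=cloud(n,d)
e=env.get_state()['ee_pos']
r=np.hypot(c[...,0]-e[0],c[...,1]-e[1]); m=(r<.04)&(c[...,2]<e[2]+.07)&(c[...,2]>e[2]-.15)&(d>0)
q=c[m]
for lo in np.arange(e[2]-.15,e[2]+.075,.008):
    w=q[(q[:,2]>=lo)&(q[:,2]<lo+.008)]
    if len(w): print(round(lo-e[2],4),len(w),w.mean(0)-e,w.min(0)-e,w.max(0)-e)
print('min z',q[:,2].min()-e[2])
ys,xs=np.nonzero(m); y0=ys.max()-40;x0=int(xs[ys>ys.max()-10].mean())-40
cv2.imwrite(f'pics/m{n}{k}.png',cv2.resize(p[y0:y0+60,x0:x0+80,::-1],(800,600),interpolation=cv2.INTER_CUBIC)); print('crop',x0,y0)
E
python3 m.py side 4
```

```text
-0.126 1 [ 0.0076  0.0026 -0.118 ] [ 0.0076  0.0026 -0.118 ] [ 0.0076  0.0026 -0.118 ]
-0.118 45 [ 0.0103  0.001  -0.114 ] [-0.0012 -0.0034 -0.118 ] [ 0.0192  0.0032 -0.1102]
-0.11 26 [ 0.0033  0.0019 -0.1068] [-0.0027 -0.0015 -0.1099] [ 0.0195  0.0042 -0.1023]
-0.102 21 [-0.0009  0.0021 -0.0982] [-0.0025 -0.0008 -0.1018] [ 0.0012  0.0042 -0.0944]
-0.094 22 [-0.0005  0.0023 -0.0901] [-0.0028 -0.001  -0.0936] [ 0.002   0.0044 -0.0863]
-0.086 24 [-0.0006  0.0023 -0.0818] [-0.0023 -0.0007 -0.0857] [ 0.0013  0.0041 -0.0781]
-0.078 22 [-0.0005  0.0025 -0.0738] [-0.0023 -0.0004 -0.0779] [ 0.0015  0.0042 -0.0703]
-0.07 24 [-0.0005  0.0023 -0.0661] [-0.0023 -0.0008 -0.0699] [ 0.0019  0.0041 -0.0623]
-0.062 25 [-0.0006  0.0025 -0.0578] [-0.0023 -0.0001 -0.0615] [ 0.0022  0.0045 -0.054 ]
-0.054 24 [-0.0002  0.0025 -0.0498] [-0.0019 -0.0004 -0.0531] [ 0.0026  0.0041 -0.0461]
-0.046 24 [-0.0005  0.0022 -0.0421] [-0.0022 -0.0009 -0.046 ] [ 0.0022  0.0042 -0.038 ]
-0.038 26 [-0.      0.0027 -0.034 ] [-0.0018 -0.0004 -0.0379] [ 0.0029  0.0044 -0.0301]
-0.03 18 [-0.0004  0.0027 -0.0271] [-0.0025  0.
[... 405 characters left out ...]
  0.0062  0.0143] [-0.0133 -0.0186  0.01  ] [0.0088 0.0245 0.018 ]
0.018 274 [-0.0069  0.0069  0.0221] [-0.0139 -0.0191  0.018 ] [0.0105 0.0257 0.026 ]
0.026 295 [-0.0068  0.0071  0.0301] [-0.0138 -0.0194  0.026 ] [0.0103 0.0259 0.034 ]
0.034 293 [-0.0069  0.0067  0.038 ] [-0.0134 -0.0189  0.034 ] [0.0107 0.0258 0.0419]
0.042 285 [-0.0083  0.005   0.0462] [-0.0162 -0.0315  0.042 ] [0.0018 0.0368 0.05  ]
0.05 539 [-0.0073  0.0017  0.0544] [-0.0175 -0.0367  0.05  ] [0.0135 0.039  0.058 ]
0.058 461 [-0.0057 -0.0018  0.0616] [-0.0168 -0.0399  0.058 ] [0.0139 0.0392 0.066 ]
0.066 162 [-0.0058 -0.0041  0.0681] [-0.0185 -0.0399  0.066 ] [0.0163 0.0388 0.07  ]
min z -0.11801289583749897
crop 108 244
```

View pics/mside4.png

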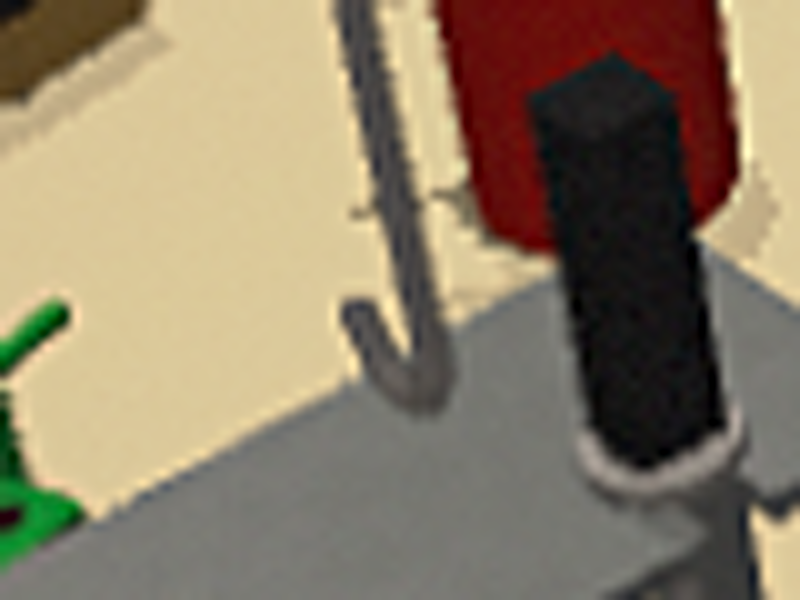

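```bash
python3 m.py top 4 | tail -30; python3 t.py .54 .145 .34 174.5
```

```text
t 7.3167 pos [0.431  0.4317 0.3447] yaw 173.92681420837954 F [-0.0315 -0.5515 -1.6863] gap 0.20207662219045885
shift tool now [-0.1387 -0.2735  0.0065] shift after turn [-0.136  -0.2749  0.0047] turn [-0.0108 -0.0084 -0.01  ]Traceback (most recent call last):
  File "m.py", line 11, in <module>
    print('min z',q[:,2].min()-e[2])
                  ~~~~~~~~~~^^
    return umr_minimum(a, axis, None, out, keepdims, initial, where)
ValueError: zero-size array to reduction operation minimum which has no identity
```

View pics/top4.png

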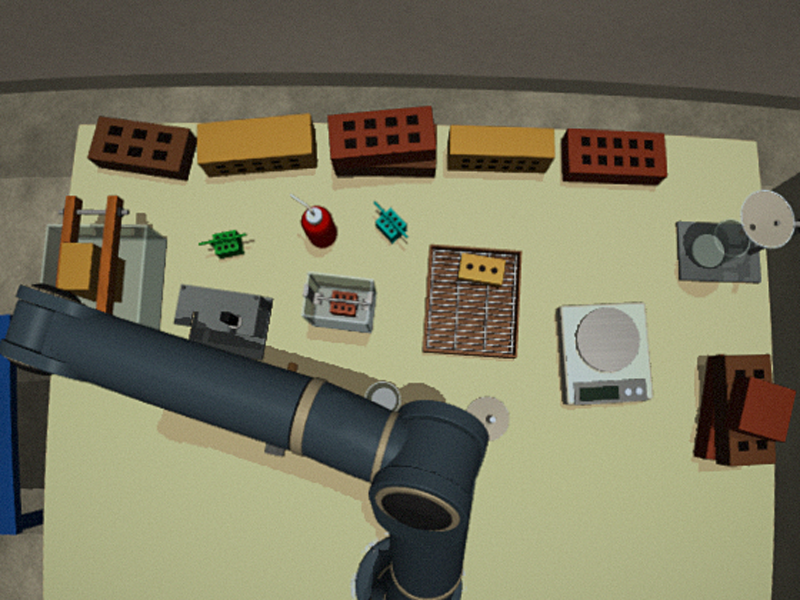

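```bash
python3 - <<'E'
from h import *
p,d=vision.capture('side'); s=env.get_state(); print(s['ee_pos'],s['qvel'].round(3)); np.savez('side5.npz',p=p,d=d)
E
python3 m.py side 5 | egrep -v 'e[0-9]' | sed -n '1,6p;14,20p;30,40p'
```

```text
[0.43164837 0.43065199 0.34293933] [0.006 0.026 0.032 0.021 0.006 0.003 0.003]
-0.126 22 [ 0.0085 -0.0009 -0.1199] [ 0.0006 -0.0043 -0.1222] [ 0.0152  0.0013 -0.118 ]
-0.118 38 [ 0.0075 -0.0009 -0.1142] [-0.0032 -0.0044 -0.1178] [ 0.0183  0.0015 -0.1102]
-0.11 21 [-0.0021  0.0003 -0.1057] [-0.004  -0.0024 -0.1098] [ 0.001   0.0026 -0.102 ]
-0.102 20 [-0.0021  0.0005 -0.0977] [-0.0039 -0.0017 -0.1016] [ 0.0005  0.0023 -0.0944]
-0.094 21 [-0.0021  0.0005 -0.0902] [-0.0036 -0.0026 -0.0937] [-0.0004  0.0028 -0.0867]
-0.086 23 [-0.0019  0.0005 -0.0822] [-0.0034 -0.0023 -0.0855] [ 0.0014  0.0025 -0.0781]
-0.022 183 [-0.0063  0.0057 -0.0177] [-0.0149 -0.013  -0.0219] [ 0.0116  0.0149 -0.0141]
-0.014 126 [-0.0056  0.0042 -0.0099] [-0.0104 -0.0071 -0.014 ] [ 0.0084  0.0112 -0.006 ]
-0.006 103 [-0.0071  0.0034 -0.0022] [-0.0103 -0.007  -0.006 ] [0.0032 0.0166 0.0019]
0.002 177 [-0.0086  0.0043  0.0065] [-0.0144 -0.0195  0.0022] [0.0051 0.0226 0.01  ]
0.01 256 [-0.0075  0.0062  0.0142] [-0.0145 -0.02    0.0101] [0.0084 0.0241 0.0179]
0.018 258 [-0.0078  0.0061  0.0221] [-0.0146 -0.0199  0.018 ] [0.0084 0.0244 0.026 ]
0.026 284 [-0.0078  0.0062  0.03  ] [-0.0152 -0.02    0.026 ] [0.0072 0.0247 0.034 ]
```

```bash
python3 t.py .532 .147 .34 174.5
```

```text
t 7.3667 pos [0.4316 0.4307 0.3429] yaw 173.87950218269384 F [ 0.5948 -0.2217 -1.7487] gap 0.20092370388482514
shift tool now [-0.13   -0.2713  0.0054] shift after turn [-0.1271 -0.2727  0.0029] turn [-0.0135 -0.0097 -0.0108]
```

Call:
drive_tool(
  deltas=[
    [-0.006, -0.013, 0, -0.0135, -0.01, -0.01],
    [-0.013, -0.027, 0, 0, 0, 0],
    [-0.014, -0.03, 0, 0, 0, 0],
    [-0.014, -0.03, 0, 0, 0, 0],
    [-0.014, -0.03, 0, 0, 0, 0],
    [-0.014, -0.03, 0, 0, 0, 0],
    [-0.014, -0.03, 0, 0, 0, 0],
    [-0.014, -0.03, 0, 0, 0, 0],
    [-0.01, -0.02, 0, 0, 0, 0],
    [-0.007, -0.015, 0, 0, 0, 0],
    [-0.005, -0.01, 0, 0, 0, 0],
    [-0.002, -0.005, 0, 0, 0, 0],
  ],
)

```text
time: 8.37
ee_pos: [0.5249, 0.1278, 0.3146]
ee_rot: [-0.019, 0.044, 0.999, -0.013]
wrist_force: [-0.3, -0.8, -1.6]
finger_gap: 0.203
```

```bash
python3 t.py .532 .147 .34 174.5
```

```text
t 8.3667 pos [0.5249 0.1278 0.3146] yaw 174.92736249145895 F [-0.3473 -0.7757 -1.5545] gap 0.20326762532593062
shift tool now [-0.0045  0.019  -0.0262] shift after turn [-0.0053  0.0198 -0.0254] turn [-0.0274 -0.0366  0.008 ]
```

Call:
drive_tool(
  deltas=[
    [-0.002, 0.008, -0.013, -0.0135, -0.018, 0.004],
    [-0.002, 0.008, -0.012, -0.0135, -0.018, 0.004],
    [0, 0.003, 0, 0, 0, 0],
    [0, 0, 0, 0, 0, 0],
  ],
)

```text
time: 8.7
ee_pos: [0.5299, 0.1505, 0.3394]
ee_rot: [-0.001, 0.047, 0.999, 0.002]
wrist_force: [-0.1, -0.6, -0.5]
finger_gap: 0.196
```

```bash
python3 t.py .532 .147 .30 174.5;python3 - <<'E'
from h import *
p,d=vision.capture('side'); s=env.get_state(); print(s['ee_pos'],s['qvel'].round(3))
E
python3 t.py .532 .147 .30 174.5
```

```text
t 8.7 pos [0.5299 0.1505 0.3394] yaw 174.62305155365718 F [-0.1418 -0.5639 -0.5205] gap 0.19648645552168265
shift tool now [-0.0025 -0.0034  0.0394] shift after turn [-0.0024 -0.0033  0.0394] turn [ 0.0033 -0.0013  0.0021]
[0.5298084  0.15086001 0.33976388] [0.007 0.006 0.006 0.007 0.008 0.005 0.003]
t 8.75 pos [0.5298 0.1509 0.3398] yaw 174.66957742317197 F [-1.1197 -0.3444 -1.1959] gap 0.20411077904475528
shift tool now [-0.0026 -0.0038  0.0397] shift after turn [-0.0026 -0.0036  0.0398] turn [ 0.0035 -0.0007  0.003 ]
```

Call:
drive_tool(
  deltas=[
    [-0.0026, -0.0037, 0.005, 0.003, 0, 0],
    [0, 0, 0.012, 0, 0, 0],
    [0, 0, 0.012, 0, 0, 0],
    [0, 0, 0.008, 0, 0, 0],
    [0, 0, 0.003, 0, 0, 0],
    [0, 0, 0, 0, 0, 0],
  ],
)

```text
time: 9.25
ee_pos: [0.5301, 0.1488, 0.2943]
ee_rot: [-0.001, 0.044, 0.999, -0.001]
wrist_force: [0.2, 0.4, -1.4]
finger_gap: 0.2
```

```bash
python3 t.py .532 .147 .25 174.5
```

```text
t 9.25 pos [0.5301 0.1488 0.2943] yaw 174.9949517197142 F [ 0.151   0.3945 -1.3861] gap 0.19987846243223478
shift tool now [-0.0021 -0.0016  0.0443] shift after turn [-0.002  -0.0017  0.0443] turn [-0.0019 -0.0022  0.0086]
```

Call:
drive_tool(
  deltas=[
    [-0.002, -0.0016, 0.006, 0, 0, 0.008],
    [0, 0, 0.011, 0, 0, 0],
    [0, 0, 0.011, 0, 0, 0],
    [0, 0, 0.009, 0, 0, 0],
    [0, 0, 0.004, 0, 0, 0],
    [0, 0, 0.002, 0, 0, 0],
    [0, 0, 0, 0, 0, 0],
  ],
)

```text
time: 9.83
ee_pos: [0.532, 0.1459, 0.2454]
ee_rot: [-0.002, 0.049, 0.999, -0.001]
wrist_force: [-0.9, -1.1, -0.4]
finger_gap: 0.196
```

```bash
python3 t.py .532 .147 .188 174.5; python3 - <<'E'
from h import *
for n in ['side','top']:
    p,d=vision.capture(n); np.savez(n+'6.npz',p=p,d=d)
    x0,y0=(180,170) if n=='side' else (190,170)
    cv2.imwrite(f'pics/{n}6.png',cv2.resize(p[y0:y0+120,x0:x0+120,::-1],(600,600),interpolation=cv2.INTER_CUBIC))
E
```

```text
t 9.8333 pos [0.532  0.1459 0.2454] yaw 174.42176326303388 F [-0.8562 -1.0997 -0.3903] gap 0.1963060444022978
shift tool now [-0.0002  0.0012  0.0574] shift after turn [0.0001 0.0011 0.0574] turn [-0.0021 -0.0045 -0.0014]
```

View pics/side6.png

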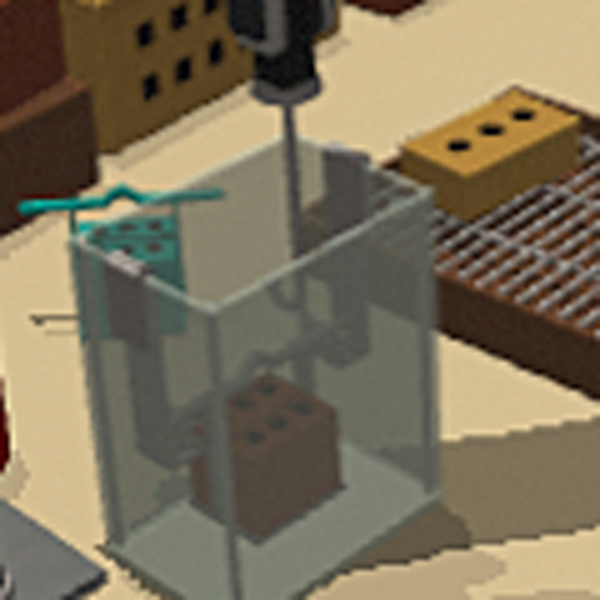

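Call:
drive_tool(
  deltas=[
    [0, 0.001, 0.006, 0, -0.004, 0],
    [0, 0, 0.011, 0, 0, 0],
    [0, 0, 0.011, 0, 0, 0],
    [0, 0, 0.011, 0, 0, 0],
    [0, 0, 0.008, 0, 0, 0],
    [0, 0, 0.004, 0, 0, 0],
    [0, 0, 0.002, 0, 0, 0],
    [0, 0, 0, 0, 0, 0],
  ],
)

```text
time: 10.6
ee_pos: [0.5325, 0.1475, 0.1877]
ee_rot: [0.001, 0.049, 0.999, -0.001]
wrist_force: [0.5, 0.0, -1.6]
finger_gap: 0.201
```

```bash
python3 t.py .532 .147 .188 174.5; python3 - <<'E'
from h import *
for n in ['side','top']:
    p,d=vision.capture(n); np.savez(n+'7.npz',p=p,d=d)
    x0,y0=(195,215) if n=='side' else (190,170)
    cv2.imwrite(f'pics/{n}7.png',cv2.resize(p[y0:y0+80,x0:x0+80,::-1],(600,600),interpolation=cv2.INTER_CUBIC))
s=env.get_state()['ee_pos'];print(s)
for P in [s+[.0,0,-.1],s+[.009,-.001,-.121],[.562,.1443,.088]]: print((proj('side',P)[0]-[195,215])*7.5)
E
```

```text
t 10.6 pos [0.5325 0.1475 0.1877] yaw 174.43250674289473 F [ 0.4739  0.0424 -1.6291] gap 0.2008509787169815
shift tool now [ 0.0005 -0.0006 -0.0003] shift after turn [ 0.0005 -0.0006 -0.0003] turn [-0.0012  0.0015 -0.0012]
[0.53291822 0.14771423 0.18847045]
[338.4002831 233.2659231]
[320.21404771 282.96184053]
[267.12853565 195.22869243]
```

View pics/side7.png

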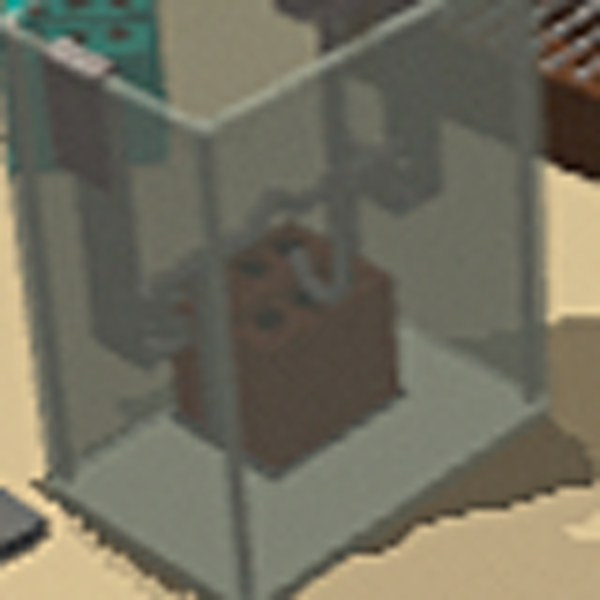

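View pics/top7.png

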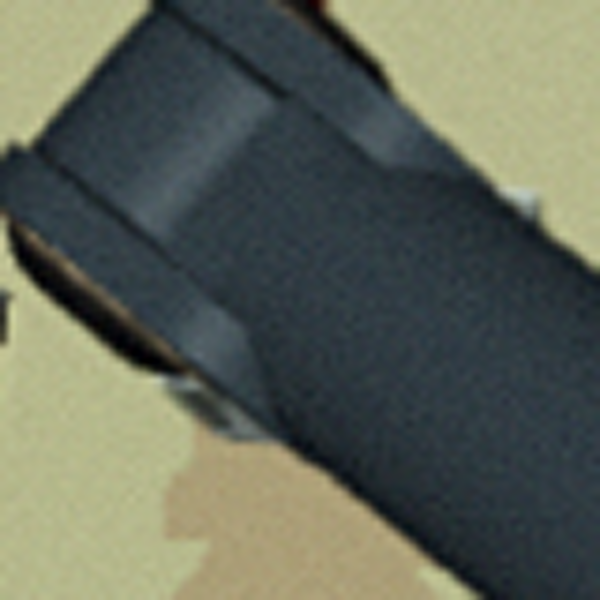

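```bash
python3 - <<'E'
from h import *
np.set_printoptions(precision=4,suppress=True)
print(tri((232.7,241.2),'side',(240.5,210.0),'top'))
print(onz('side',[(232.7,241.2)],.090), onz('top',[(240.5,210.)],.090))
a=np.array([.562,.1443,.088]); p0=proj('side',a)[0]
for k in range(3):
    b=a.copy();b[k]+=.001; print(proj('side',b)[0]-p0, proj('top',b)[0]-proj('top',a)[0])
# sample top corners in side e1 crop (7x, origin 195,215): right (365,258), back/top (275,210), front (245,328)
for uv in [(365,258),(278,208),(245,328)]: print('side corner',onz('side',[(195+uv[0]/7,215+uv[1]/7)],.059))
# top e2 crop corners (12x, origin 205,185)
for uv in [(335,222),(543,243),(315,405),(525,428)]: print('top corner',onz('top',[(205+uv[0]/12,185+uv[1]/12)],.059))
# bend observed
s=env.get_state()['ee_pos']; print(s, onz('side',[(195+322/7.5,215+297/7.5)],s[2]-.1235+.002))
E
```

```text
(array([0.5616, 0.1391, 0.0849]), np.float64(0.0010163057384484436))
[[0.5559 0.1444 0.09  ]] [[0.5613 0.1389 0.09  ]]
[-0.3571 -0.1518] [ 0.0135 -0.3553]
[-0.3138  0.2162] [-0.3584 -0.0083]
[-0.0313 -0.3951] [-0.0328 -0.0553]
side corner [[0.5356 0.1237 0.059 ]]
side corner [[0.5752 0.1184 0.059 ]]
side corner [[0.5419 0.172  0.059 ]]
top corner [[0.5843 0.1642 0.059 ]]
top corner [[0.5803 0.1145 0.059 ]]
top corner [[0.5403 0.1672 0.059 ]]
top corner [[0.536  0.1173 0.059 ]]
[0.5329 0.1477 0.1885] [[0.5376 0.1511 0.067 ]]
```

```bash
python3 t.py .552 .144 .190 174.5
```

```text
t 10.7 pos [0.5329 0.1477 0.1885] yaw 174.41817874756708 F [-0.0304 -0.1821 -0.44  ] gap 0.2003095490455496
shift tool now [-0.0194 -0.0018 -0.0015] shift after turn [-0.0193 -0.0019 -0.0015] turn [-0.0007  0.0027 -0.0014]
```

Call:
drive_tool(
  deltas=[
    [0, -0.002, -0.0015, 0, 0, 0],
    [-0.004, 0, 0, 0, 0, 0],
    [-0.004, 0, 0, 0, 0, 0],
    [-0.004, 0, 0, 0, 0, 0],
    [-0.004, 0, 0, 0, 0, 0],
    [-0.003, 0, 0, 0, 0, 0],
    [-0.001, 0, 0, 0, 0, 0],
  ],
)

```text
time: 11.28
ee_pos: [0.5555, 0.1439, 0.1924]
ee_rot: [0.003, 0.049, 0.999, 0.0]
wrist_force: [-3.0, 0.9, -0.4]
finger_gap: 0.2
```

```bash
python3 t.py .552 .144 .190 174.5; python3 - <<'E'
from h import *
for n in ['side']:
    p,d=vision.capture(n); np.savez(n+'8.npz',p=p,d=d)
    x0,y0=(205,215) if n=='side' else (190,170)
    cv2.imwrite(f'pics/{n}8.png',cv2.resize(p[y0:y0+60,x0:x0+60,::-1],(600,600),interpolation=cv2.INTER_CUBIC))
s=env.get_state()['ee_pos'];print(s)
for P in [s+[.0,0,-.1],s+[.009,-.001,-.121]]: print((proj('side',P)[0]-[205,215]+.5)*10)
E
```

```text
t 11.2833 pos [0.5555 0.1439 0.1924] yaw 174.3441491971068 F [-3.0335  0.8731 -0.3886] gap 0.20002764630348088
shift tool now [ 0.0036 -0.0002  0.0024] shift after turn [ 0.0035 -0.0002  0.0024] turn [ 0.0006  0.0051 -0.0027]
[0.55556662 0.14390317 0.19239271]
[284.17250094 256.82147951]
[261.57726503 323.24415291]
```

View pics/side8.png

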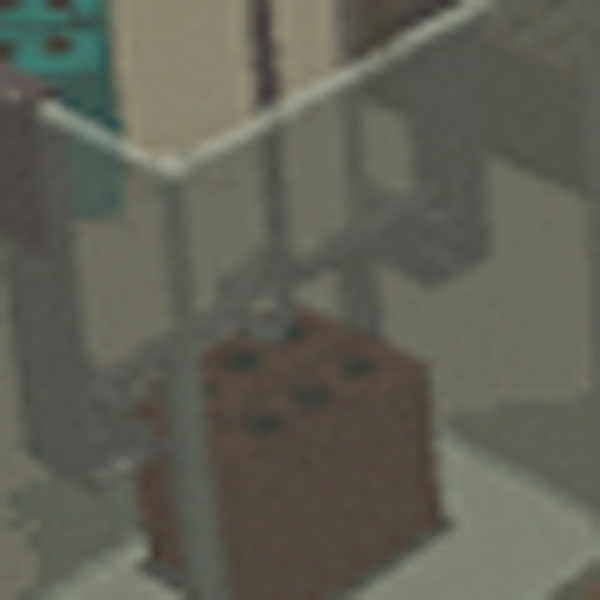

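Call:
drive_tool(
  deltas=[
    [0.004, 0, 0, 0, 0.004, 0],
    [0, 0, -0.003, 0, 0, 0],
    [0, 0, -0.004, 0, 0, 0],
    [0, 0, -0.004, 0, 0, 0],
    [0, 0, -0.004, 0, 0, 0],
    [0, 0, -0.004, 0, 0, 0],
  ],
)

```text
time: 11.83
ee_pos: [0.5506, 0.1438, 0.2116]
ee_rot: [-0.0, 0.049, 0.999, -0.0]
wrist_force: [-0.2, 0.1, -4.5]
finger_gap: 0.205
```

```bash
python3 t.py .552 .144 .220 174.5; python3 - <<'E'
from h import *
for n in ['side']:
    p,d=vision.capture(n); np.savez(n+'9.npz',p=p,d=d)
    x0,y0=(205,215) if n=='side' else (190,170)
    cv2.imwrite(f'pics/{n}9.png',cv2.resize(p[y0-15:y0+45,x0:x0+60,::-1],(600,600),interpolation=cv2.INTER_CUBIC))
E
```

```text
t 11.8333 pos [0.5506 0.1438 0.2116] yaw 174.42533831982587 F [-0.1991  0.1089 -4.4818] gap 0.2046158308742026
shift tool now [-0.0014  0.0003 -0.0084] shift after turn [-0.0014  0.0003 -0.0084] turn [-0.0007 -0.     -0.0013]
```

View pics/side9.png

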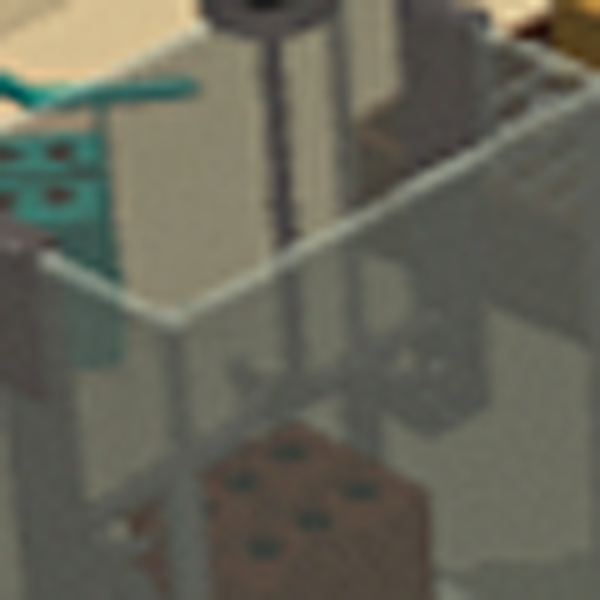

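Call:
drive_tool(
  deltas=[
    [0, 0, -0.006, 0, 0, 0],
    [0, 0, -0.01, 0, 0, 0],
    [0, 0, -0.01, 0, 0, 0],
    [0, 0, -0.01, 0, 0, 0],
    [0, 0, -0.01, 0, 0, 0],
    [0, 0, -0.006, 0, 0, 0],
    [0, 0, -0.003, 0, 0, 0],
  ],
)

```text
time: 12.47
ee_pos: [0.5504, 0.1437, 0.2729]
ee_rot: [0.0, 0.049, 0.999, -0.001]
wrist_force: [0.4, 0.6, -3.9]
finger_gap: 0.204
```

```bash
python3 t.py .552 .144 .385 174.5; python3 - <<'E'
from h import *
for n in ['side']:
    p,d=vision.capture(n); np.savez(n+'10.npz',p=p,d=d)
    cv2.imwrite(f'pics/{n}10.png',cv2.resize(p[140:300,180:340,::-1],(600,600),interpolation=cv2.INTER_CUBIC))
E
```

```text
t 12.4667 pos [0.5504 0.1437 0.2729] yaw 174.42861835470393 F [ 0.4313  0.6362 -3.8744] gap 0.20425177082725737
shift tool now [-0.0016  0.0004 -0.1121] shift after turn [-0.0016  0.0005 -0.1121] turn [-0.0011  0.0005 -0.0012]
```

View pics/side10.png

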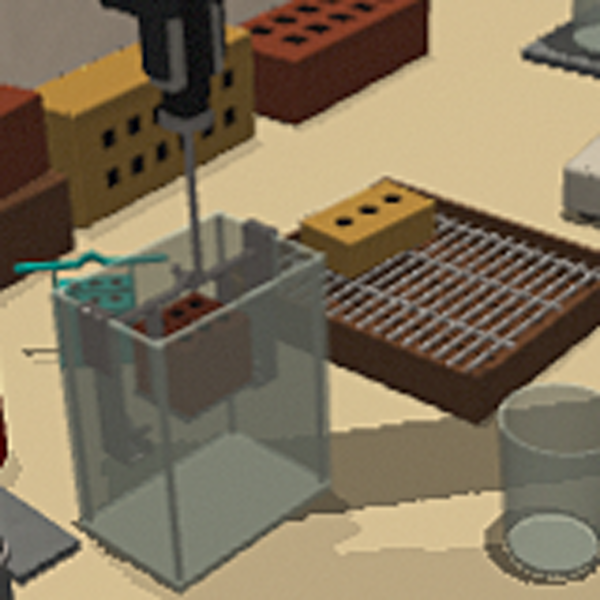

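Call:
drive_tool(
  deltas=[
    [0, 0, -0.006, 0, 0, 0],
    [0, 0, -0.012, 0, 0, 0],
    [0, 0, -0.012, 0, 0, 0],
    [0, 0, -0.012, 0, 0, 0],
    [0, 0, -0.012, 0, 0, 0],
    [0, 0, -0.012, 0, 0, 0],
    [0, 0, -0.012, 0, 0, 0],
    [0, 0, -0.012, 0, 0, 0],
    [0, 0, -0.01, 0, 0, 0],
    [0, 0, -0.006, 0, 0, 0],
    [0, 0, -0.003, 0, 0, 0],
    [0, 0, 0, 0, 0, 0],
  ],
)

```text
time: 13.52
ee_pos: [0.55, 0.1449, 0.3955]
ee_rot: [0.001, 0.048, 0.999, -0.0]
wrist_force: [0.2, 0.1, -4.2]
finger_gap: 0.203
```

```bash
python3 t.py .52 -.116 .385 174.5; python3 - <<'E'
from h import *
np.set_printoptions(precision=4,suppress=True)
for n in ['side']:
    p,d=vision.capture(n); np.savez(n+'11.npz',p=p,d=d)
    cv2.imwrite(f'pics/{n}11.png',cv2.resize(p[80:280,160:360,::-1],(600,600),interpolation=cv2.INTER_CUBIC))
exec(open('c.py').read().split('# rough')[0])
for n in C:
    m=sel(n,.045,.062,.5,.68,-.22,0); print(n,m.sum(),rect(C[n][m][:,:2]))
E
```

```text
t 13.5167 pos [0.55   0.1449 0.3955] yaw 174.50998646654472 F [ 0.2067  0.1284 -4.1894] gap 0.20285805067205057
shift tool now [ 0.0049 -0.2626  0.0105] shift after turn [ 0.0049 -0.2626  0.0105] turn [0.     0.003  0.0002]
side 406 ((638.0015258789062, -130.53024291992188), (93.46644592285156, 54.30601119995117), 82.05939483642578)
top 569 ((638.295166015625, -131.99679565429688), (90.4398422241211, 52.818603515625), 81.7638931274414)
```

View pics/side11.png

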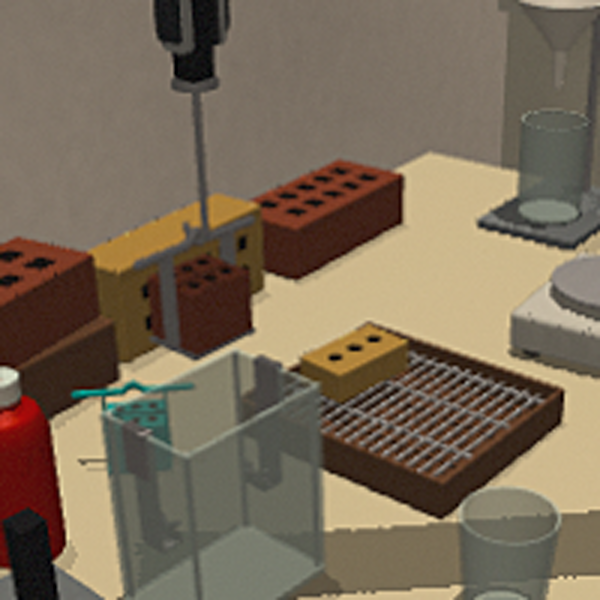

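Call:
drive_tool(
  deltas=[
    [0, -0.004, 0, 0, 0, 0],
    [0, -0.008, 0, 0, 0, 0],
    [0.001, -0.012, -0.001, 0, 0, 0],
    [0.002, -0.016, -0.001, 0, 0, 0],
    [0.002, -0.018, -0.001, 0, 0, 0],
    [0.002, -0.018, -0.001, 0, 0, 0],
    [0.002, -0.018, -0.001, 0, 0, 0],
    [0.002, -0.018, -0.001, 0, 0, 0],
    [0.002, -0.018, -0.001, 0, 0, 0],
    [0.002, -0.018, -0.001, 0, 0, 0],
    [0, -0.018, 0, 0, 0, 0],
    [0, -0.018, 0, 0, 0, 0],
  ],
)

```text
time: 14.57
ee_pos: [0.5107, -0.0495, 0.3953]
ee_rot: [-0.007, 0.045, 0.999, -0.002]
wrist_force: [0.1, 0.9, -4.8]
finger_gap: 0.202
```

```bash
python3 t.py .527 -.109 .34 174.5
```

```text
t 14.5667 pos [ 0.5107 -0.0495  0.3953] yaw 174.8785590544852 F [ 0.1377  0.8726 -4.8346] gap 0.202193819732744
shift tool now [-0.0223 -0.0575  0.0553] shift after turn [-0.0219 -0.0577  0.0553] turn [-0.0055 -0.0137  0.0066]
```

Call:
drive_tool(
  deltas=[
    [-0.005, -0.014, 0, -0.005, -0.005, 0.006],
    [-0.006, -0.011, 0.005, 0, -0.005, 0],
    [-0.005, -0.009, 0.01, 0, -0.003, 0],
    [-0.003, -0.007, 0.01, 0, 0, 0],
    [-0.001, -0.003, 0.01, 0, 0, 0],
    [0, -0.001, 0.005, 0, 0, 0],
    [0, 0, 0.002, 0, 0, 0],
    [0, 0, 0, 0, 0, 0],
  ],
)

```text
time: 15.23
ee_pos: [0.5255, -0.1057, 0.3442]
ee_rot: [-0.004, 0.051, 0.999, 0.0]
wrist_force: [-0.0, 1.5, -4.9]
finger_gap: 0.203
```

```bash
python3 t.py .527 -.109 .25 174.5
```

```text
t 15.2333 pos [ 0.5255 -0.1057  0.3442] yaw 174.1246959542798 F [-0.0323  1.5196 -4.9096] gap 0.2027137501626439
shift tool now [-0.0025 -0.0031  0.0942] shift after turn [-0.0018 -0.0031  0.0942] turn [ 0.0002 -0.0072 -0.0066]
```

Call:
drive_tool(
  deltas=[
    [-0.001, -0.002, 0.006, 0, -0.004, 0],
    [-0.001, -0.001, 0.012, 0, -0.003, 0],
    [0, 0, 0.014, 0, 0, 0],
    [0, 0, 0.014, 0, 0, 0],
    [0, 0, 0.014, 0, 0, 0],
    [0, 0, 0.014, 0, 0, 0],
    [0, 0, 0.012, 0, 0, 0],
    [0, 0, 0.008, 0, 0, 0],
    [0, 0, 0.004, 0, 0, 0],
    [0, 0, 0.002, 0, 0, 0],
    [0, 0, 0, 0, 0, 0],
  ],
)

```text
time: 16.15
ee_pos: [0.5306, -0.1016, 0.2419]
ee_rot: [0.005, 0.045, 0.999, 0.0]
wrist_force: [-0.5, -1.3, -4.5]
finger_gap: 0.198
```

```bash
python3 t.py .527 -.109 .2145 174.5; python3 - <<'E'
from h import *
for n in ['side']:
    p,d=vision.capture(n); np.savez(n+'12.npz',p=p,d=d)
    cv2.imwrite(f'pics/{n}12.png',cv2.resize(p[140:260,240:360,::-1],(600,600),interpolation=cv2.INTER_CUBIC))
E
```

```text
t 16.15 pos [ 0.5306 -0.1016  0.2419] yaw 174.80404654808655 F [-0.5278 -1.3211 -4.5434] gap 0.1980763047223842
shift tool now [ 0.0032 -0.0077  0.0274] shift after turn [ 0.0029 -0.0077  0.0274] turn [0.001  0.0107 0.0053]
```

View pics/side12.png

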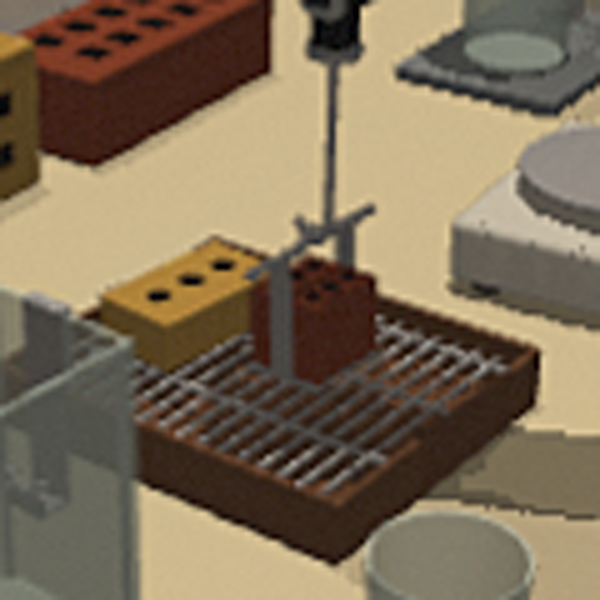

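Call:
drive_tool(
  deltas=[
    [0.002, -0.002, 0.003, 0, 0.005, 0.003],
    [0.001, -0.002, 0.005, 0, 0.005, 0.002],
    [0, -0.001, 0.006, 0, 0, 0],
    [0, 0, 0.005, 0, 0, 0],
    [0, 0, 0.003, 0, 0, 0],
    [0, 0, 0.001, 0, 0, 0],
    [0, 0, 0, 0, 0, 0],
  ],
)

```text
time: 16.78
ee_pos: [0.5285, -0.1074, 0.2186]
ee_rot: [0.002, 0.049, 0.999, 0.0]
wrist_force: [-0.7, -0.4, -5.0]
finger_gap: 0.202
```

```bash
python3 t.py .527 -.105 .2145 174.5
```

```text
t 16.7833 pos [ 0.5285 -0.1074  0.2186] yaw 174.39345388819757 F [-0.6843 -0.4375 -5.0231] gap 0.20199768407253296
shift tool now [0.0017 0.0022 0.0041] shift after turn [0.0017 0.0022 0.0041] turn [ 0.0005  0.004  -0.0019]
```

Call:
drive_tool(
  deltas=[
    [0, 0, 0.002, 0, 0.002, 0],
    [0, 0, 0.002, 0, 0, 0],
    [0, 0, 0.002, 0, 0, 0],
    [0, 0, 0.002, 0, 0, 0],
    [0, 0, 0.002, 0, 0, 0],
    [0, 0, 0, 0, 0, 0],
  ],
)

```text
time: 17.28
ee_pos: [0.5311, -0.1066, 0.2102]
ee_rot: [0.004, 0.049, 0.999, 0.0]
wrist_force: [0.4, -1.1, -1.1]
finger_gap: 0.201
```

```bash
python3 t.py .527 -.105 .2 174.5; python3 - <<'E'
from h import *
for n in ['side']:
    p,d=vision.capture(n); np.savez(n+'13.npz',p=p,d=d)
    cv2.imwrite(f'pics/{n}13.png',cv2.resize(p[160:240,270:350,::-1],(600,600),interpolation=cv2.INTER_CUBIC))
E
```

```text
t 17.2833 pos [ 0.5311 -0.1066  0.2102] yaw 174.4118835007266 F [ 0.3553 -1.0946 -1.0838] gap 0.20121265955788611
shift tool now [0.0043 0.0012 0.0102] shift after turn [0.0043 0.0012 0.0102] turn [ 0.001   0.0079 -0.0015]
```

View pics/side13.png

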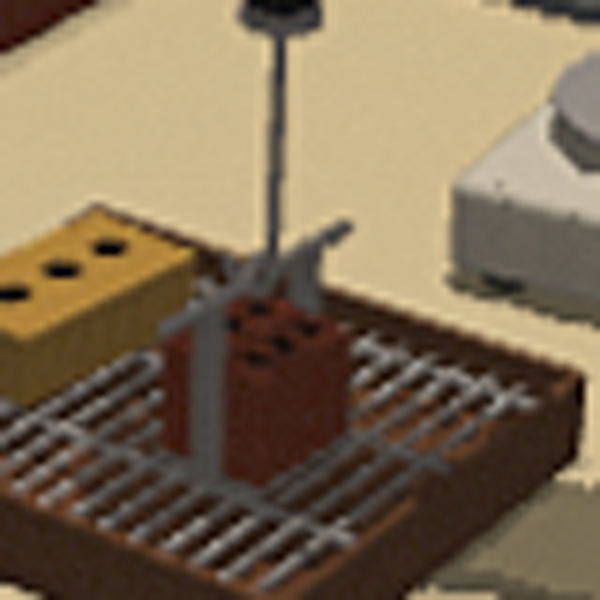

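Call:
drive_tool(
  deltas=[
    [0.002, 0, 0.002, 0, 0.006, 0],
    [0, 0, 0.003, 0, 0, 0],
    [0, 0, 0.003, 0, 0, 0],
    [0, 0, 0.001, 0, 0, 0],
    [0, 0, 0, 0, 0, 0],
  ],
)

```text
time: 17.75
ee_pos: [0.5294, -0.1063, 0.201]
ee_rot: [0.001, 0.049, 0.999, 0.0]
wrist_force: [0.2, 0.4, -1.4]
finger_gap: 0.204
```

```bash
python3 t.py .507 -.105 .2015 174.5; python3 - <<'E'
from h import *
for n in ['side']:
    p,d=vision.capture(n); np.savez(n+'14.npz',p=p,d=d)
    cv2.imwrite(f'pics/{n}14.png',cv2.resize(p[175:225,280:330,::-1],(600,600),interpolation=cv2.INTER_CUBIC))
E
python3 t.py .507 -.105 .2015 174.5
```

```text
t 17.75 pos [ 0.5294 -0.1063  0.201 ] yaw 174.41176608065265 F [ 0.1964  0.3516 -1.3965] gap 0.2040835384219005
shift tool now [ 0.0224 -0.0009 -0.0006] shift after turn [ 0.0224 -0.0009 -0.0005] turn [ 0.001   0.0025 -0.0015]
t 17.8 pos [ 0.5294 -0.1063  0.201 ] yaw 174.40888954759387 F [-1.1962  0.3479 -2.261 ] gap 0.19812225010575277
shift tool now [ 0.0224 -0.0009 -0.0005] shift after turn [ 0.0224 -0.0009 -0.0005] turn [ 0.001   0.0025 -0.0016]
```

View pics/side14.png

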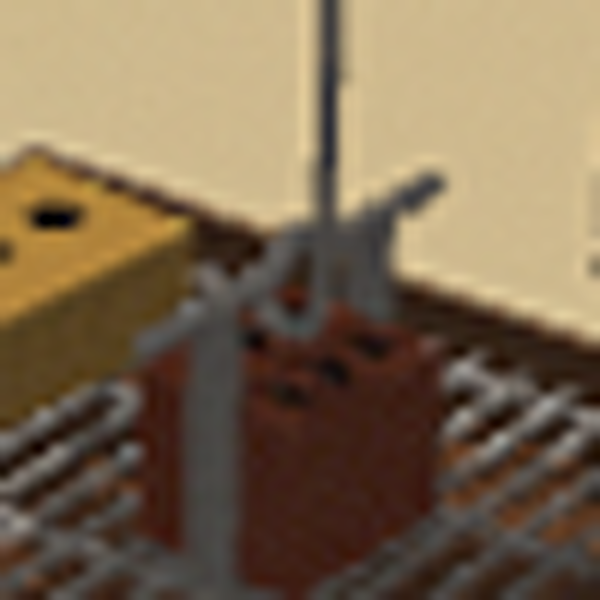

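Call:
drive_tool(
  deltas=[
    [0.003, 0, 0, 0, 0.002, 0],
    [0.004, 0, 0, 0, 0, 0],
    [0.004, 0, 0, 0, 0, 0],
    [0.004, 0, 0, 0, 0, 0],
  ],
)

```text
time: 18.13
ee_pos: [0.5139, -0.1045, 0.2011]
ee_rot: [0.0, 0.049, 0.999, 0.001]
wrist_force: [1.2, -0.6, -1.0]
finger_gap: 0.197
```

```bash
python3 t.py .500 -.105 .2015 174.5; python3 - <<'E'
from h import *
for n in ['side']:
    p,d=vision.capture(n); np.savez(n+'15.npz',p=p,d=d)
    cv2.imwrite(f'pics/{n}15.png',cv2.resize(p[175:225,280:330,::-1],(600,600),interpolation=cv2.INTER_CUBIC))
E
```

```text
t 18.1333 pos [ 0.5139 -0.1045  0.2011] yaw 174.42016708055513 F [ 1.2116 -0.6289 -1.0388] gap 0.19735158973594408
shift tool now [ 0.0138 -0.0019 -0.0004] shift after turn [ 0.0138 -0.0019 -0.0004] turn [ 0.0017  0.0007 -0.0014]
```

View pics/side15.png

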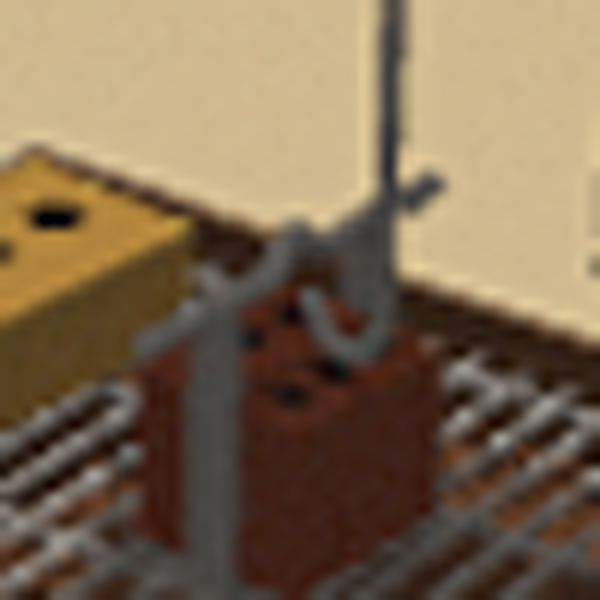

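Call:
drive_tool(
  deltas=[
    [0.005, 0, 0, 0, 0, 0],
    [0.007, 0, 0, 0, 0, 0],
    [0.004, 0, 0, 0, 0, 0],
    [0, 0, -0.005, 0, 0, 0],
    [0, 0, -0.02, 0, 0, 0],
    [0, 0, -0.03, 0, 0, 0],
    [0, 0, -0.035, 0, 0, 0],
    [0, 0, -0.03, 0, 0, 0],
    [0, 0, -0.015, 0, 0, 0],
  ],
)

```text
time: 18.93
ee_pos: [0.4911, -0.1026, 0.3387]
ee_rot: [-0.005, 0.047, 0.999, 0.001]
wrist_force: [1.7, 0.7, -0.8]
finger_gap: 0.201
```

```bash
python3 t.py .465 .4305 .33 172.8; python3 - <<'E'
from h import *
for n in ['side']:
    p,d=vision.capture(n); np.savez(n+'16.npz',p=p,d=d)
    cv2.imwrite(f'pics/{n}16.png',cv2.resize(p[140:260,240:360,::-1],(600,600),interpolation=cv2.INTER_CUBIC))
E
```

```text
t 18.9333 pos [ 0.4911 -0.1026  0.3387] yaw 174.5831041702939 F [ 1.7325  0.738  -0.7977] gap 0.20138854507189968
shift tool now [0.0762 0.5283 0.0102] shift after turn [0.0927 0.5256 0.0087] turn [ 0.0012 -0.0103  0.0311]
```

View pics/side16.png

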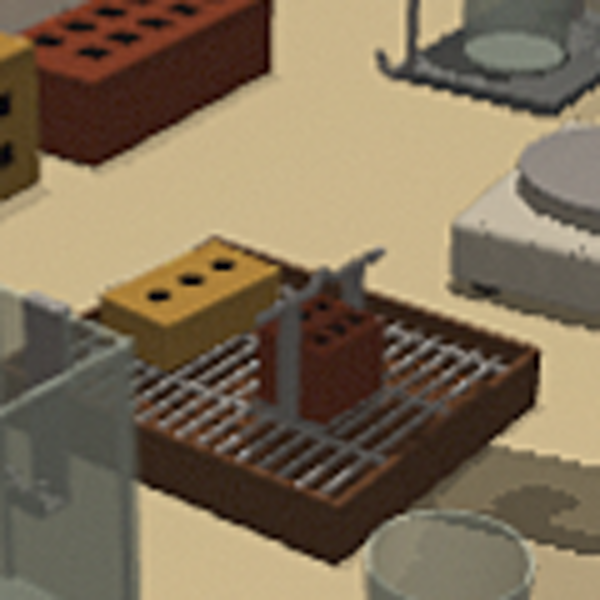

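Call:
drive_tool(
  deltas=[
    [0.002, 0.012, -0.002, 0, 0, 0.005],
    [0.003, 0.024, -0.002, 0, 0, 0.005],
    [0.004, 0.034, -0.003, 0, 0, 0.005],
    [0.005, 0.034, -0.003, 0, 0, 0.005],
    [0.005, 0.034, -0.003, 0, 0, 0.005],
    [0.005, 0.034, -0.003, 0, 0, 0.005],
    [0.005, 0.034, -0.003, 0, 0, 0],
    [0.005, 0.034, -0.003, 0, 0, 0],
    [0.005, 0.034, -0.003, 0, 0, 0],
    [0.005, 0.034, -0.003, 0, 0, 0],
    [0.005, 0.034, -0.002, 0, 0, 0],
    [0.005, 0.034, -0.001, 0, 0, 0],
  ],
)

```text
time: 19.98
ee_pos: [0.4797, 0.2907, 0.3669]
ee_rot: [-0.007, 0.072, 0.997, -0.003]
wrist_force: [0.9, -0.4, -0.9]
finger_gap: 0.197
```

```bash
python3 t.py .455 .432 .33 172.8
```

```text
t 19.9833 pos [0.4797 0.2907 0.3669] yaw 171.72097850480628 F [ 0.8888 -0.3615 -0.9001] gap 0.19675056579257041
shift tool now [0.0443 0.1365 0.0364] shift after turn [0.0422 0.1371 0.0369] turn [-0.0074 -0.0129 -0.0188]
```

Call:
drive_tool(
  deltas=[
    [0.01, 0.03, 0.004, -0.007, -0.006, -0.01],
    [0.01, 0.028, 0.004, 0, -0.006, -0.008],
    [0.01, 0.025, 0.005, 0, 0, 0],
    [0.007, 0.018, 0.005, 0, 0, 0],
    [0.004, 0.01, 0.005, 0, 0, 0],
    [0.001, 0.004, 0.005, 0, 0, 0],
    [0, 0, 0.003, 0, 0, 0],
    [0, 0, 0, 0, 0, 0],
  ],
)

```text
time: 20.65
ee_pos: [0.4362, 0.4289, 0.3286]
ee_rot: [-0.007, 0.051, 0.999, 0.0]
wrist_force: [-0.5, 0.5, -0.7]
finger_gap: 0.199
```

```bash
python3 t.py .455 .432 .158 172.8
```

```text
t 20.65 pos [0.4362 0.4289 0.3286] yaw 174.1505844868201 F [-0.5249  0.5099 -0.7256] gap 0.19915527998437216
shift tool now [-0.0206  0.0051  0.1704] shift after turn [-0.0182  0.0054  0.1706] turn [-0.0005 -0.0132  0.0236]
```

Call:
drive_tool(
  deltas=[
    [-0.007, 0.002, 0.01, 0, -0.006, 0.012],
    [-0.006, 0.002, 0.02, 0, -0.006, 0.01],
    [-0.004, 0.001, 0.025, 0, 0, 0],
    [-0.001, 0, 0.025, 0, 0, 0],
    [0, 0, 0.025, 0, 0, 0],
    [0, 0, 0.02, 0, 0, 0],
    [0, 0, 0.015, 0, 0, 0],
    [0, 0, 0.01, 0, 0, 0],
    [0, 0, 0.006, 0, 0, 0],
    [0, 0, 0.003, 0, 0, 0],
    [0, 0, 0, 0, 0, 0],
  ],
)

```text
time: 21.57
ee_pos: [0.4696, 0.4194, 0.1588]
ee_rot: [0.004, 0.077, 0.997, -0.002]
wrist_force: [-1.0, -0.6, -1.1]
finger_gap: 0.197
```

```bash
python3 t.py .455 .432 .154 172.8;python3 - <<'E'
from h import *
for n in ['side']:
    p,d=vision.capture(n); np.savez(n+'17.npz',p=p,d=d)
    cv2.imwrite(f'pics/{n}17.png',cv2.resize(p[240:400,80:240,::-1],(600,600),interpolation=cv2.INTER_CUBIC))
E
python3 m.py side 17 | sed -n '1,40p' | cut -c1-45;  python3 t.py .455 .432 .154 172.8
```

```text
t 21.5667 pos [0.4696 0.4194 0.1588] yaw 171.16125522405082 F [-0.9843 -0.5839 -1.0846] gap 0.1970503520798142
shift tool now [0.0164 0.0102 0.0046] shift after turn [0.0161 0.0107 0.0048] turn [-0.0039  0.0088 -0.0286]
-0.15 650 [ 0.0102  0.0004 -0.1489] [-0.0144 
-0.126 19 [ 0.0117 -0.0026 -0.1208] [ 0.0012 
-0.118 19 [ 0.0106 -0.0025 -0.115 ] [-0.0007 
-0.11 9 [-0.0001 -0.     -0.1056] [-0.0014 -0
-0.102 8 [ 0.0007 -0.0006 -0.0982] [-0.0001 -
-0.094 9 [ 0.0003 -0.0003 -0.0899] [-0.0003 -
-0.086 12 [ 0.0008 -0.0001 -0.0818] [-0.001  
-0.078 12 [ 0.0005  0.0002 -0.0745] [-0.0008 
-0.07 14 [ 0.0005  0.0005 -0.0661] [-0.0012 -
-0.062 13 [ 0.0009 -0.0003 -0.0585] [-0.0013 
-0.054 14 [ 0.0007  0.0002 -0.0503] [-0.0013 
-0.046 84 [ 0.027   0.0063 -0.0414] [-0.0014 
-0.038 8 [ 0.0139  0.0023 -0.0371] [-0.0007 -
-0.03 23 [-0.0091  0.0032 -0.0235] [-0.0124 -
-0.022 112 [-0.005   0.0037 -0.019 ] [-0.0145
-0.014 58 [-0.0062  0.0027 -0.0105] [-0.0094 
-0.006 55 [-0.0075  0.0025 -0.0019] [-0.0102 
0.002 112 [-0.0091  0.0021  0.0064] [-0.0152 
0.01 147 [-0.0075  0.0039  0.014 ] [-0.0158 -
0.018 143 [-0.008   0.0039  0.0221] [-0.0147 
0.026 150 [-0.0077  0.0044  0.0299] [-0.015  
0.034 121 [-0.0092  0.0023  0.0381] [-0.0173 
0.042 267 [-0.0087 -0.      0.0466] [-0.0197 
0.05 348 [-0.0055  0.0023  0.0537] [-0.0202 -
0.058 156 [-0.0071 -0.002   0.062 ] [-0.0207 
0.066 104 [-0.0085  0.0003  0.0681] [-0.0224 
min z -0.1499976375484944
crop 111 352
t 21.6167 pos [0.4698 0.4196 0.1593] yaw 171.15863133559824 F [-0.0018 -0.0513 -0.6992] gap 0.20103400390694
shift tool now [0.0166 0.01   0.0051] shift after turn [0.0162 0.0104 0.0053] turn [-0.0033  0.0094 -0.0287]
```

View pics/side17.png

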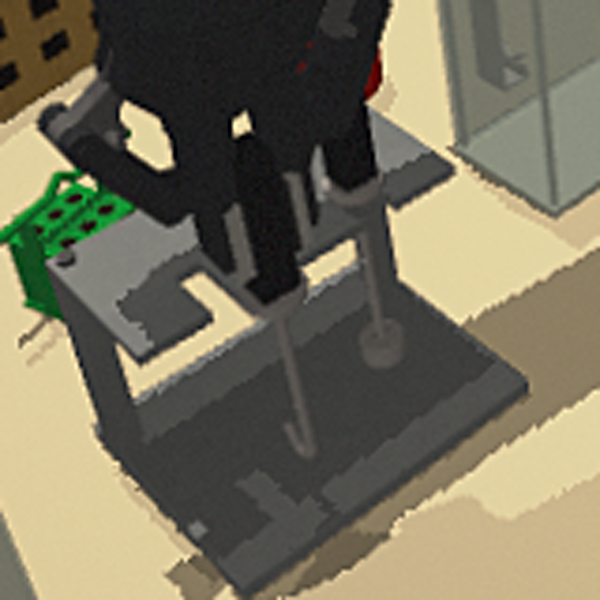

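Call:
drive_tool(
  deltas=[
    [0.003, 0.005, 0.002, -0.003, 0.005, -0.015],
    [0.003, 0.005, 0.002, 0, 0.004, -0.013],
    [0, 0, 0, 0, 0, 0],
  ],
)

```text
time: 21.87
ee_pos: [0.466, 0.4327, 0.1578]
ee_rot: [0.001, 0.062, 0.998, 0.002]
wrist_force: [-0.3, 0.6, -0.6]
finger_gap: 0.199
```

```bash
python3 t.py .465 .431 .155 172.8;python3 - <<'E'
from h import *
p,d=vision.capture('side')
E
python3 t.py .5195 .4241 .153 172.8
```

```text
t 21.8667 pos [0.466  0.4327 0.1578] yaw 172.85840011619482 F [-0.3293  0.5663 -0.605 ] gap 0.1985219006156537
shift tool now [ 0.0008 -0.0018  0.0028] shift after turn [ 0.0008 -0.0018  0.0028] turn [0.0043 0.0026 0.001 ]
t 21.9167 pos [0.4663 0.4324 0.1581] yaw 172.82762516274477 F [ 0.5332  0.1212 -0.0976] gap 0.20340468650161247
shift tool now [-0.0539 -0.0017  0.0052] shift after turn [-0.0539 -0.0016  0.0051] turn [0.0041 0.0032 0.0005]
```

Call:
drive_tool(
  deltas=[
    [-0.005, -0.0005, 0.002, 0.004, 0.003, 0],
    [-0.008, 0, 0, 0, 0, 0],
    [-0.008, 0, 0, 0, 0, 0],
    [-0.005, 0, 0, 0, 0, 0],
  ],
)

```text
time: 22.25
ee_pos: [0.4932, 0.4299, 0.1573]
ee_rot: [0.001, 0.061, 0.998, 0.0]
wrist_force: [0.4, 0.2, -0.2]
finger_gap: 0.2
```

```bash
python3 t.py .519 .4252 .153 172.8;python3 - <<'E'
from h import *
for n in ['side']:
    p,d=vision.capture(n); np.savez(n+'18.npz',p=p,d=d)
    cv2.imwrite(f'pics/{n}18.png',cv2.resize(p[280:380,90:190,::-1],(600,600),interpolation=cv2.INTER_CUBIC))
E
```

```text
t 22.25 pos [0.4932 0.4299 0.1573] yaw 173.0080222566327 F [ 0.3606  0.2127 -0.2473] gap 0.1997698065056948
shift tool now [-0.0262 -0.0015  0.0043] shift after turn [-0.0262 -0.0014  0.0043] turn [0.0009 0.0014 0.0036]
```

View pics/side18.png

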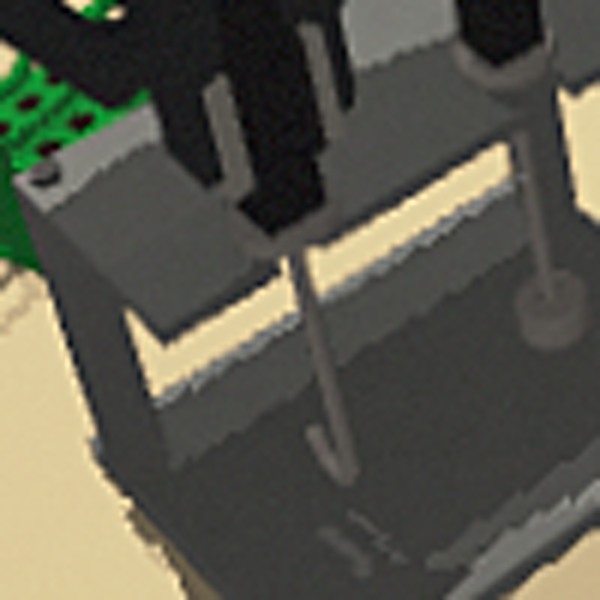

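Call:
drive_tool(
  deltas=[
    [-0.005, -0.0015, 0.001, 0, 0, 0.003],
    [-0.006, 0, 0, 0, 0, 0],
    [-0.006, 0, 0, 0, 0, 0],
    [-0.005, 0, 0, 0, 0, 0],
    [-0.002, 0, 0, 0, 0, 0],
    [0, 0, 0, 0, 0, 0],
  ],
)

```text
time: 22.8
ee_pos: [0.5224, 0.4232, 0.1555]
ee_rot: [0.001, 0.065, 0.998, 0.0]
wrist_force: [-0.5, -0.0, -1.3]
finger_gap: 0.207
```

```bash
python3 t.py .519 .4252 .141 172.8;python3 - <<'E'
from h import *
for n in ['side']:
    p,d=vision.capture(n); np.savez(n+'19.npz',p=p,d=d)
    cv2.imwrite(f'pics/{n}19.png',cv2.resize(p[280:380,90:190,::-1],(600,600),interpolation=cv2.INTER_CUBIC))
E
```

```text
t 22.8 pos [0.5224 0.4232 0.1555] yaw 172.53472797553206 F [-0.4734 -0.0132 -1.2559] gap 0.20686480634948295
shift tool now [0.0036 0.0015 0.0145] shift after turn [0.0036 0.0015 0.0145] turn [ 0.0006  0.0017 -0.0046]
```

View pics/side19.png

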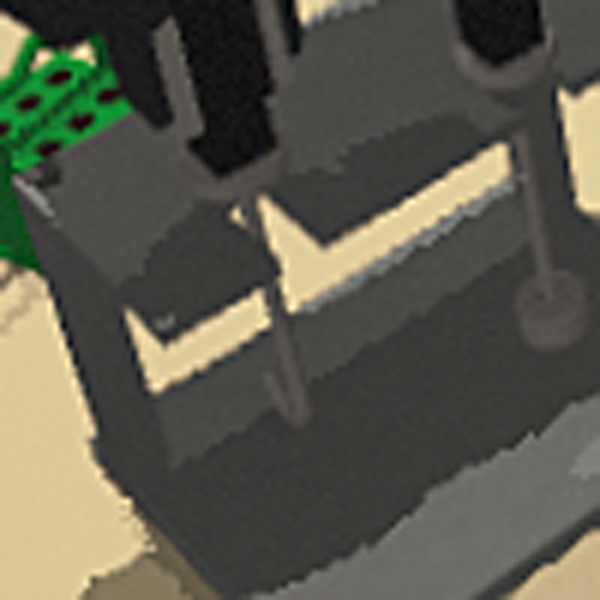

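Call:
drive_tool(
  deltas=[
    [0.003, 0.0015, 0.003, 0, 0, 0],
    [0, 0, 0.004, 0, 0, 0],
    [0, 0, 0.003, 0, 0, 0],
    [0, 0, 0.002, 0, 0, 0],
    [0, 0, 0.001, 0, 0, 0],
    [0, 0, 0, 0, 0, 0],
  ],
)

```text
time: 23.35
ee_pos: [0.5177, 0.4264, 0.1441]
ee_rot: [0.002, 0.064, 0.998, 0.0]
wrist_force: [-0.2, -0.9, -1.2]
finger_gap: 0.203
```

```bash
python3 t.py .519 .4252 .141 172.8
```

```text
t 23.35 pos [0.5177 0.4264 0.1441] yaw 172.69376517033135 F [-0.1592 -0.8934 -1.1733] gap 0.2028806256188109
shift tool now [-0.0014 -0.001   0.0031] shift after turn [-0.0014 -0.001   0.0031] turn [ 0.0005  0.0033 -0.0019]
```

Call:
drive_tool(
  deltas=[
    [0, 0, 0.0015, 0, 0, 0],
    [0, 0, 0.0015, 0, 0, 0],
    [0, 0, 0.0015, 0, 0, 0],
  ],
)

```text
time: 23.6
ee_pos: [0.5177, 0.4267, 0.1437]
ee_rot: [0.003, 0.064, 0.998, -0.0]
wrist_force: [-0.9, -3.4, 7.7]
finger_gap: 0.198
```

```bash
python3 t.py .519 .4252 .141 172.8;python3 - <<'E'
from h import *
for n in ['side']:
    p,d=vision.capture(n); np.savez(n+'20.npz',p=p,d=d)
    cv2.imwrite(f'pics/{n}20.png',cv2.resize(p[280:380,90:190,::-1],(600,600),interpolation=cv2.INTER_CUBIC))
E
python3 t.py .519 .4252 .141 172.8
```

```text
t 23.6 pos [0.5177 0.4267 0.1437] yaw 172.70093189845045 F [-0.9269 -3.3703  7.7075] gap 0.19849660474855405
shift tool now [-0.0014 -0.0013  0.0027] shift after turn [-0.0014 -0.0014  0.0027] turn [-0.0005  0.0063 -0.0017]
t 23.65 pos [0.5177 0.4267 0.1437] yaw 172.70620591920897 F [-1.6397 -2.9071  7.8018] gap 0.20100839300557297
shift tool now [-0.0014 -0.0013  0.0027] shift after turn [-0.0014 -0.0013  0.0027] turn [-0.0005  0.0064 -0.0016]
```

View pics/side20.png

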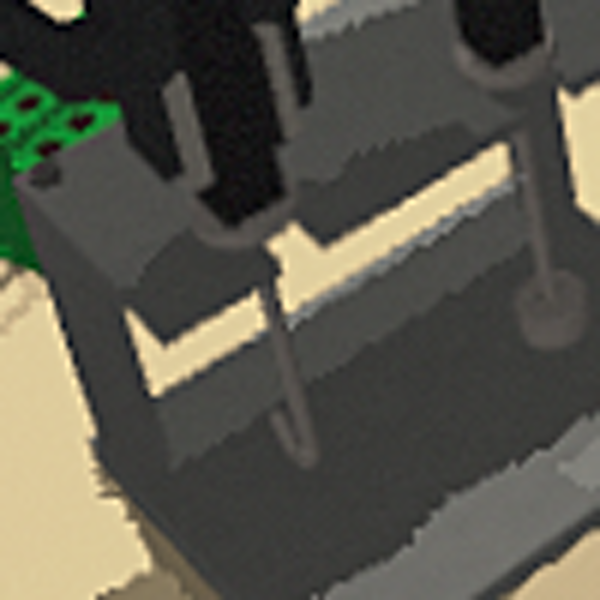

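Call:
drive_tool(
  deltas=[
    [0, 0, -0.0005, 0, 0, 0],
    [0, 0, 0, 0, 0, 0],
    [0, 0, 0, 0, 0, 0],
    [0, 0, 0, 0, 0, 0],
  ],
  grip=0.45,
)

```text
time: 23.98
ee_pos: [0.5174, 0.4273, 0.1443]
ee_rot: [0.003, 0.063, 0.998, 0.0]
wrist_force: [-0.0, -0.0, 0.7]
finger_gap: 0.554
```

```bash
python3 t.py .519 .4252 .26 172.8;python3 - <<'E'
from h import *
for n in ['side']:
    p,d=vision.capture(n); np.savez(n+'21.npz',p=p,d=d)
    cv2.imwrite(f'pics/{n}21.png',cv2.resize(p[250:390,80:220,::-1],(600,600),interpolation=cv2.INTER_CUBIC))
E
```

```text
t 23.9833 pos [0.5174 0.4273 0.1443] yaw 172.7524529580424 F [-0.0035 -0.0299  0.6837] gap 0.5538798495511326
shift tool now [-0.0027 -0.0018 -0.1156] shift after turn [-0.0019 -0.0019 -0.1157] turn [ 0.0007  0.0069 -0.0008]
```

View pics/side21.png

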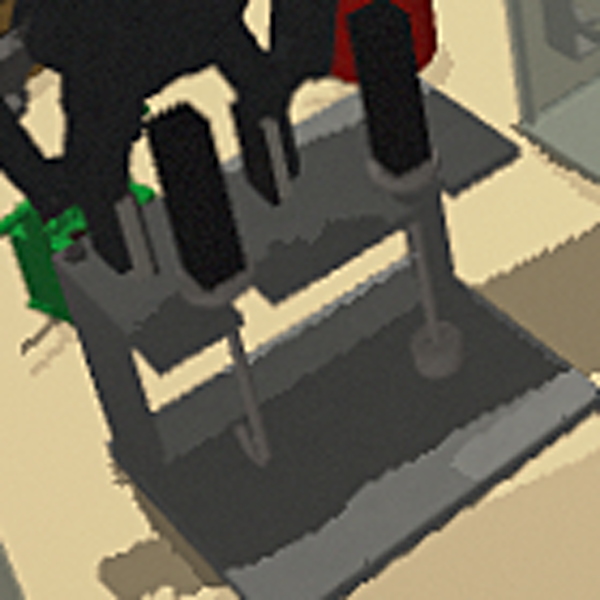

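Call:
drive_tool(
  deltas=[
    [0, 0, -0.01, 0, 0, 0],
    [0, 0, -0.02, 0, 0, 0],
    [0, 0, -0.03, 0, 0, 0],
    [0, 0, -0.035, 0, 0, 0],
    [0, 0, -0.035, 0, 0, 0],
    [0, 0, -0.025, 0, 0, 0],
    [0, 0, -0.01, 0, 0, 0],
  ],
)

```text
time: 24.62
ee_pos: [0.5147, 0.4259, 0.3136]
ee_rot: [-0.001, 0.062, 0.998, -0.003]
wrist_force: [-0.3, -0.1, 1.0]
finger_gap: 0.552
```

```bash
python3 t.py .537 -.107 .28 84.5
```

```text
t 24.6167 pos [0.5147 0.4259 0.3136] yaw 172.88302256111675 F [-0.3217 -0.069   1.0477] gap 0.5516803195960293
shift tool now [-0.0882 -0.5258  0.0365] shift after turn [-0.5283  0.0732  0.0336] turn [-0.0057  0.0034  1.5426]
```

Call:
drive_tool(
  deltas=[
    [-0.002, -0.012, 0, 0, 0, 0],
    [-0.004, -0.025, 0, 0, 0, 0],
    [-0.006, -0.036, -0.001, 0, 0, 0],
    [-0.006, -0.036, -0.001, 0, 0, 0],
    [-0.006, -0.036, -0.001, 0, 0, 0],
    [-0.006, -0.036, -0.001, 0, 0, 0],
    [-0.006, -0.036, -0.001, 0, 0, 0],
    [-0.006, -0.036, -0.001, 0, 0, 0],
    [-0.006, -0.036, -0.001, 0, 0, 0],
    [-0.006, -0.036, -0.001, 0, 0, 0],
    [-0.006, -0.036, -0.001, 0, 0, 0],
    [-0.006, -0.036, -0.001, 0, 0, 0],
  ],
  grip=0.2,
)

```text
time: 25.62
ee_pos: [0.5274, 0.0178, 0.3226]
ee_rot: [-0.003, 0.051, 0.999, 0.001]
wrist_force: [0.5, 0.7, -0.5]
finger_gap: 0.8
```

Call:
drive_tool(
  deltas=[
    [-0.006, -0.03, -0.001, 0, 0, 0],
    [-0.004, -0.02, 0, 0, 0, 0.05],
    [0, 0, 0, 0, 0, 0.12],
    [0, 0, 0, 0, 0, 0.12],
    [0, 0, 0, 0, 0, 0.12],
    [0, 0, 0, 0, 0, 0.12],
    [0, 0, 0, 0, 0, 0.12],
    [0, 0, 0, 0, 0, 0.12],
    [0, 0, 0, 0, 0, 0.12],
    [0, 0, 0, 0, 0, 0.12],
    [0, 0, 0, 0, 0, 0.12],
    [0, 0, 0, 0, 0, 0.12],
  ],
)

```text
time: 26.62
ee_pos: [0.5277, -0.0522, 0.3156]
ee_rot: [-0.008, 0.648, 0.762, -0.006]
wrist_force: [0.3, 0.6, -0.1]
finger_gap: 0.803
```

```bash
python3 t.py .537 -.107 .28 84.5; python3 - <<'E'
from h import *
np.set_printoptions(precision=4,suppress=True)
for n in ['side','top']:
    p,d=vision.capture(n); np.savez(n+'22.npz',p=p,d=d)
    cv2.imwrite(f'pics/{n}22.png',cv2.resize(p[:,:,::-1],(800,600),interpolation=cv2.INTER_CUBIC))
    c=cloud(n,d); pp=p.astype(int)
    red=(pp[...,0]>pp[...,1]*1.6)&(pp[...,0]>45)
    for zl,zh,nm,cm in [(.064,.077,'top',red),(.08,.108,'bar',np.ones_like(red))]:
        m=(c[...,2]>zl)&(c[...,2]<zh)&(c[...,0]>.46)&(c[...,0]<.6)&(c[...,1]>-.19)&(c[...,1]<-.03)&cm
        q=c[m]; print(n,nm,m.sum(), cv2.minAreaRect((q[:,:2]*1000).astype(np.float32)) if m.sum()>3 else '', q.mean(0))
E
```

```text
t 26.6167 pos [ 0.5277 -0.0522  0.3156] yaw 99.20316565148019 F [ 0.265   0.6209 -0.0512] gap 0.8028984479950528
shift tool now [-0.0557  0.0011  0.0354] shift after turn [-0.0537  0.0145  0.0356] turn [-0.0203 -0.0015  0.2567]
side top 158 ((539.3583374023438, -106.39956665039062), (52.623435974121094, 44.37478256225586), 85.72972106933594) [ 0.5345 -0.1065  0.0697]
side bar 107 ((539.1012573242188, -105.74754333496094), (99.17149353027344, 13.353645324707031), 87.06098175048828) [ 0.5392 -0.1046  0.0921]
top top 0  [nan nan nan]
top bar 0  [nan nan nan]<stdin>:10: RuntimeWarning: Mean of empty slice.
  ret = um.true_divide(
```

View pics/side22.png

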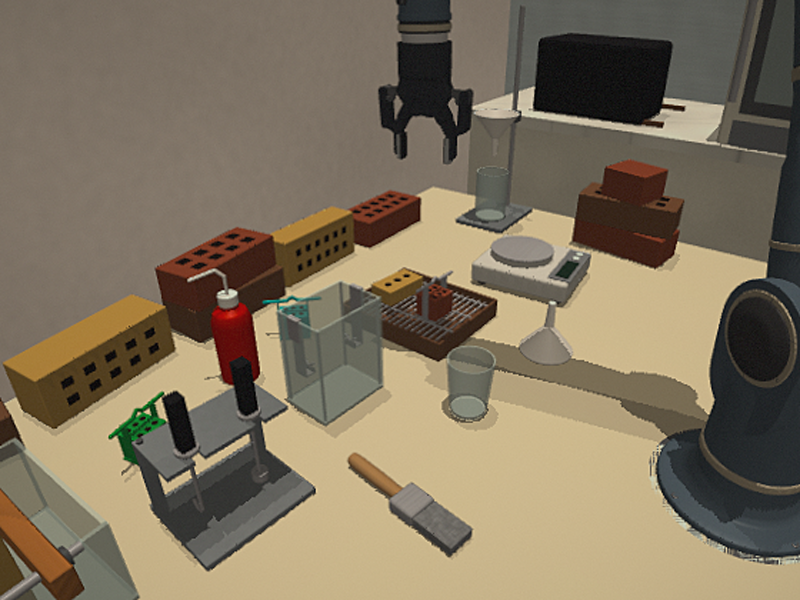

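Call:
drive_tool(
  deltas=[
    [0, 0, 0, -0.01, 0, 0.12],
    [0, 0, 0, -0.01, 0, 0.11],
    [-0.01, 0.002, 0, 0, 0, 0],
    [-0.017, 0.004, 0.005, 0, 0, 0],
    [-0.015, 0.004, 0.01, 0, 0, 0],
    [-0.008, 0.002, 0.01, 0, 0, 0],
    [-0.004, 0.001, 0.01, 0, 0, 0],
    [0, 0, 0, 0, 0, 0],
  ],
)

```text
time: 27.38
ee_pos: [0.5374, -0.1113, 0.2758]
ee_rot: [-0.002, 0.722, 0.692, -0.001]
wrist_force: [-0.2, -0.7, 0.0]
finger_gap: 0.799
```

```bash
python3 t.py .540 -.1065 .18 86
```

```text
t 27.3833 pos [ 0.5374 -0.1113  0.2758] yaw 87.54974752695945 F [-0.1858 -0.6723  0.0486] gap 0.7991202412041523
shift tool now [0.0048 0.0027 0.0958] shift after turn [0.005  0.0023 0.0958] turn [-0.003  -0.0014  0.0271]
```

Call:
drive_tool(
  deltas=[
    [0.002, 0.001, 0.008, 0, 0, 0.015],
    [0.002, 0.001, 0.015, 0, 0, 0.012],
    [0.001, 0, 0.018, 0, 0, 0],
    [0, 0, 0.018, 0, 0, 0],
    [0, 0, 0.015, 0, 0, 0],
    [0, 0, 0.012, 0, 0, 0],
    [0, 0, 0.008, 0, 0, 0],
    [0, 0, 0.004, 0, 0, 0],
    [0, 0, 0, 0, 0, 0],
  ],
)

```text
time: 28.13
ee_pos: [0.5395, -0.1001, 0.1699]
ee_rot: [-0.004, 0.729, 0.684, 0.001]
wrist_force: [0.4, 1.0, -0.0]
finger_gap: 0.804
```

```bash
python3 t.py .540 -.1065 .12 86
```

```text
t 28.1333 pos [ 0.5395 -0.1001  0.1699] yaw 86.36157745107309 F [ 0.3605  0.9956 -0.0024] gap 0.803599977991432
shift tool now [-0.0067  0.0011  0.0499] shift after turn [-0.0063  0.0009  0.0499] turn [-0.0044 -0.0063  0.0063]
```

Call:
drive_tool(
  deltas=[
    [-0.003, 0.0005, 0.005, -0.004, -0.006, 0.006],
    [-0.003, 0.0005, 0.01, 0, 0, 0],
    [0, 0, 0.012, 0, 0, 0],
    [0, 0, 0.01, 0, 0, 0],
    [0, 0, 0.007, 0, 0, 0],
    [0, 0, 0.003, 0, 0, 0],
    [0, 0, 0, 0, 0, 0],
  ],
)

```text
time: 28.72
ee_pos: [0.5418, -0.1071, 0.1198]
ee_rot: [0.002, 0.732, 0.682, 0.001]
wrist_force: [-1.1, 0.2, -0.0]
finger_gap: 0.803
```

```bash
python3 t.py .540 -.1065 .038 86; python3 - <<'E'
from h import *
np.set_printoptions(precision=4,suppress=True)
for n in ['side']:
    p,d=vision.capture(n); np.savez(n+'23.npz',p=p,d=d)
    cv2.imwrite(f'pics/{n}23.png',cv2.resize(p[130:250,240:360,::-1],(600,600),interpolation=cv2.INTER_CUBIC))
E
```

```text
t 28.7167 pos [ 0.5418 -0.1071  0.1198] yaw 85.93924672574241 F [-1.1227  0.2301 -0.0339] gap 0.8027336361661906
shift tool now [ 0.0005 -0.0022  0.0818] shift after turn [ 0.0004 -0.0019  0.0818] turn [ 0.0039  0.001  -0.0011]
```

View pics/side23.png

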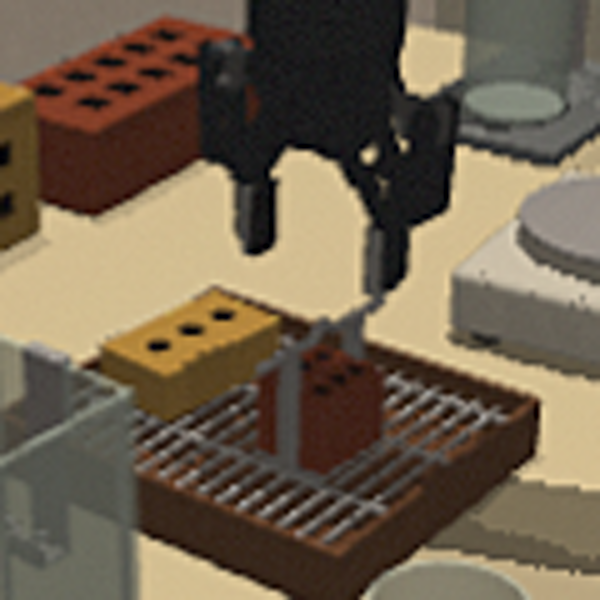

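Call:
drive_tool(
  deltas=[
    [0, -0.002, 0.005, 0.003, 0, 0],
    [0, 0, 0.01, 0, 0, 0],
    [0, 0, 0.012, 0, 0, 0],
    [0, 0, 0.012, 0, 0, 0],
    [0, 0, 0.01, 0, 0, 0],
    [0, 0, 0.006, 0, 0, 0],
    [0, 0, 0.003, 0, 0, 0],
    [0, 0, 0, 0, 0, 0],
  ],
)

```text
time: 29.43
ee_pos: [0.5401, -0.1068, 0.0559]
ee_rot: [0.001, 0.732, 0.682, 0.0]
wrist_force: [-0.5, -0.1, 0.1]
finger_gap: 0.804
```

```bash
python3 t.py .540 -.1065 .038 86
```

```text
t 29.4333 pos [ 0.5401 -0.1068  0.0559] yaw 85.94953251074993 F [-0.4619 -0.0977  0.1031] gap 0.8041136327549278
shift tool now [ 0.0003 -0.0001  0.0179] shift after turn [ 0.0003 -0.0001  0.0179] turn [ 0.0012  0.0008 -0.0009]
```

Call:
drive_tool(
  deltas=[
    [0, 0, 0.005, 0, 0, 0],
    [0, 0, 0.006, 0, 0, 0],
    [0, 0, 0.004, 0, 0, 0],
    [0, 0, 0.001, 0, 0, 0],
    [0, 0, 0, 0, 0, 0],
  ],
)

```text
time: 29.85
ee_pos: [0.5409, -0.1067, 0.0387]
ee_rot: [0.001, 0.732, 0.682, 0.001]
wrist_force: [-0.1, 0.7, 0.6]
finger_gap: 0.801
```

```bash
python3 t.py .540 -.1065 .038 86; python3 - <<'E'
from h import *
np.set_printoptions(precision=4,suppress=True)
for n in ['side']:
    p,d=vision.capture(n); np.savez(n+'24.npz',p=p,d=d)
    cv2.imwrite(f'pics/{n}24.png',cv2.resize(p[150:240,260:350,::-1],(600,600),interpolation=cv2.INTER_CUBIC))
E
```

```text
t 29.85 pos [ 0.5409 -0.1067  0.0387] yaw 85.95192372759774 F [-0.0724  0.7309  0.6038] gap 0.8010648961042646
shift tool now [ 0.0002 -0.0009  0.0007] shift after turn [ 0.0002 -0.0009  0.0007] turn [ 0.0027  0.0008 -0.0008]
```

View pics/side24.png

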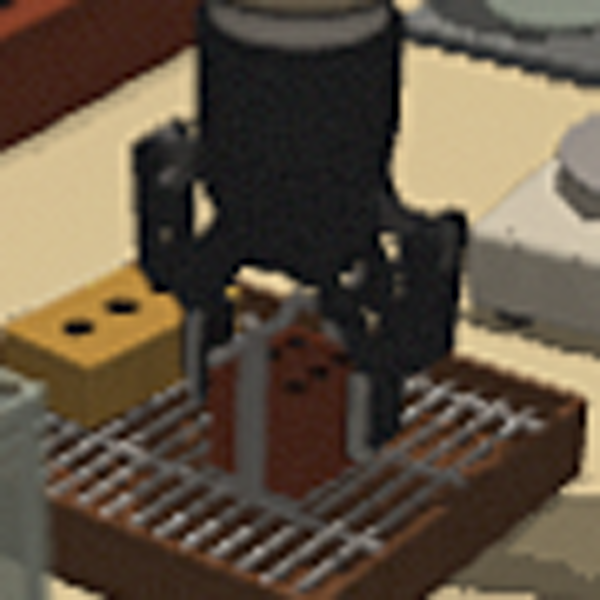

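Call:
drive_tool(
  deltas=[
    [0, 0, 0, 0, 0, 0],
    [0, 0, 0, 0, 0, 0],
    [0, 0, 0, 0, 0, 0],
    [0, 0, 0, 0, 0, 0],
    [0, 0, 0, 0, 0, 0],
  ],
  grip=1.0,
  newtons=50,
)

```text
time: 30.32
ee_pos: [0.5413, -0.1068, 0.0396]
ee_rot: [0.002, 0.732, 0.682, 0.001]
wrist_force: [-0.1, -0.4, -1.3]
finger_gap: 0.508
```

```bash
python3 t.py .540 -.1065 .038 86
```

```text
t 30.3167 pos [ 0.5413 -0.1068  0.0396] yaw 85.9347056620918 F [-0.0838 -0.4312 -1.2812] gap 0.5083990250492155
shift tool now [ 0.0002 -0.0014  0.0015] shift after turn [ 0.0002 -0.0013  0.0016] turn [ 0.004   0.0011 -0.0011]
```

Call:
drive_tool(
  deltas=[
    [0, 0, -0.003, 0, 0, 0],
    [0, 0, -0.008, 0, 0, 0],
    [0, 0, -0.015, 0, 0, 0],
    [0, 0, -0.02, 0, 0, 0],
    [0, 0, -0.025, 0, 0, 0],
    [0, 0, -0.025, 0, 0, 0],
    [0, 0, -0.02, 0, 0, 0],
    [0, 0, -0.01, 0, 0, 0],
    [0, 0, 0, 0, 0, 0],
  ],
)

```text
time: 31.07
ee_pos: [0.5364, -0.1063, 0.1704]
ee_rot: [-0.002, 0.731, 0.682, -0.002]
wrist_force: [1.0, -0.1, -3.4]
finger_gap: 0.507
```

```bash
python3 t.py .4995 -.386 .16 86; python3 - <<'E'
from h import *
np.set_printoptions(precision=4,suppress=True)
for n in ['side']:
    p,d=vision.capture(n); np.savez(n+'25.npz',p=p,d=d)
    cv2.imwrite(f'pics/{n}25.png',cv2.resize(p[90:240,230:430,::-1],(800,600),interpolation=cv2.INTER_CUBIC))
E
```

```text
t 31.0667 pos [ 0.5364 -0.1063  0.1704] yaw 86.03326838891716 F [ 1.0051 -0.0945 -3.4119] gap 0.506979779719604
shift tool now [-0.2816 -0.0174  0.0107] shift after turn [-0.2816 -0.0173  0.0104] turn [-0.0067  0.0005  0.0006]
```

View pics/side25.png

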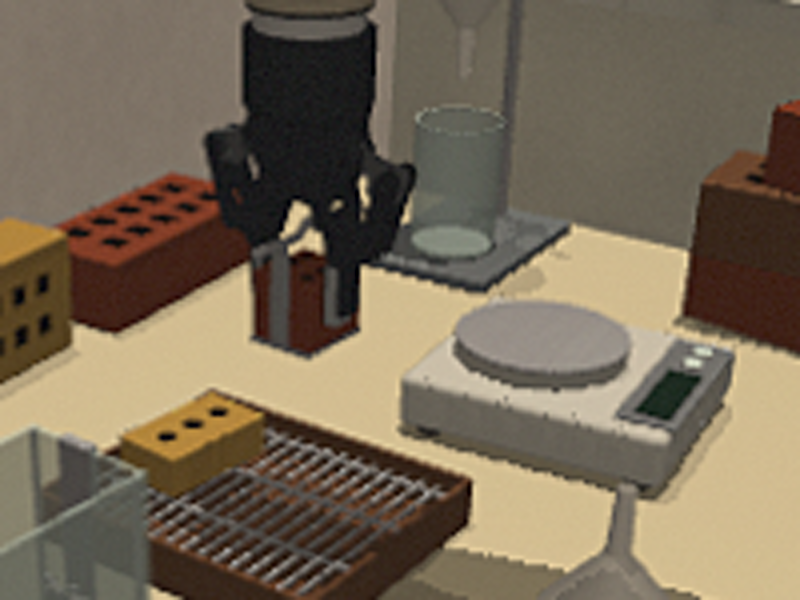

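Call:
drive_tool(
  deltas=[
    [-0.008, 0, 0, 0, 0, 0],
    [-0.016, -0.001, -0.001, 0, 0, 0],
    [-0.025, -0.002, -0.001, 0, 0, 0],
    [-0.03, -0.002, -0.001, 0, 0, 0],
    [-0.03, -0.002, -0.001, 0, 0, 0],
    [-0.03, -0.002, -0.001, 0, 0, 0],
    [-0.03, -0.002, -0.001, 0, 0, 0],
    [-0.03, -0.002, -0.001, 0, 0, 0],
    [-0.03, -0.002, 0, 0, 0, 0],
    [-0.022, -0.001, 0, 0, 0, 0],
    [-0.015, -0.001, 0, 0, 0, 0],
    [-0.008, 0, 0, 0, 0, 0],
  ],
)

```text
time: 32.12
ee_pos: [0.486, -0.3915, 0.1548]
ee_rot: [-0.019, 0.728, 0.685, -0.01]
wrist_force: [0.0, 0.6, -2.1]
finger_gap: 0.51
```

```bash
python3 t.py .499 -.386 .13 86
```

```text
t 32.1167 pos [ 0.486  -0.3915  0.1548] yaw 86.45148596450126 F [ 0.0324  0.6409 -2.1001] gap 0.5099496910962834
shift tool now [0.006  0.0136 0.0243] shift after turn [0.0064 0.0126 0.0248] turn [-0.0407 -0.0119  0.0081]
```

Call:
drive_tool(
  deltas=[
    [0.002, 0.004, 0, -0.02, -0.006, 0.004],
    [0.002, 0.005, 0, -0.02, -0.006, 0.004],
    [0.001, 0.003, 0.003, 0, 0, 0],
    [0, 0.001, 0.006, 0, 0, 0],
    [0, 0, 0.007, 0, 0, 0],
    [0, 0, 0.004, 0, 0, 0],
    [0, 0, 0.002, 0, 0, 0],
    [0, 0, 0, 0, 0, 0],
  ],
)

```text
time: 32.78
ee_pos: [0.5013, -0.3789, 0.1274]
ee_rot: [-0.002, 0.728, 0.685, 0.002]
wrist_force: [0.3, 0.0, -3.9]
finger_gap: 0.511
```

```bash
python3 t.py .499 -.386 .0786 86; python3 - <<'E'
from h import *
p,d=vision.capture('side')
E
python3 t.py .499 -.386 .0786 86
```

```text
t 32.7833 pos [ 0.5013 -0.3789  0.1274] yaw 86.50969517866423 F [ 0.2695  0.0478 -3.8705] gap 0.51147898957837
shift tool now [-0.0075 -0.0019  0.0488] shift after turn [-0.0072 -0.0019  0.0488] turn [-0.0007 -0.0053  0.0089]
t 32.8333 pos [ 0.5015 -0.3789  0.1276] yaw 86.50294596498337 F [ 0.0096  0.5964 -3.2821] gap 0.5091571542540306
shift tool now [-0.0075 -0.002   0.049 ] shift after turn [-0.0072 -0.002   0.049 ] turn [-0.0003 -0.0054  0.0088]
```

Call:
drive_tool(
  deltas=[
    [-0.003, -0.001, 0.003, 0, -0.003, 0.005],
    [-0.003, -0.001, 0.006, 0, -0.002, 0.003],
    [-0.001, 0, 0.008, 0, 0, 0],
    [0, 0, 0.008, 0, 0, 0],
    [0, 0, 0.006, 0, 0, 0],
    [0, 0, 0.004, 0, 0, 0],
    [0, 0, 0.002, 0, 0, 0],
    [0, 0, 0, 0, 0, 0],
  ],
)

```text
time: 33.5
ee_pos: [0.4983, -0.3876, 0.0864]
ee_rot: [0.0, 0.732, 0.681, -0.0]
wrist_force: [-0.7, -1.0, -3.9]
finger_gap: 0.511
```

```bash
python3 t.py .499 -.386 .0786 86; python3 - <<'E'
from h import *
for n in ['side','top']:
    p,d=vision.capture(n); np.savez(n+'26.npz',p=p,d=d)
    x0,y0=(310,110) if n=='side' else (370,180)
    cv2.imwrite(f'pics/{n}26.png',cv2.resize(p[y0:y0+110,x0:x0+110,::-1],(600,600),interpolation=cv2.INTER_CUBIC))
E
python3 t.py .499 -.386 .0786 86
```

```text
t 33.5 pos [ 0.4983 -0.3876  0.0864] yaw 85.89699516180079 F [-0.7194 -0.9553 -3.9406] gap 0.5107448273556929
shift tool now [0.0017 0.0006 0.0078] shift after turn [0.0017 0.0006 0.0078] turn [-0.0006  0.0007 -0.0018]
t 33.6 pos [ 0.4987 -0.3877  0.0871] yaw 85.89704873144106 F [-0.7979  0.5517 -3.414 ] gap 0.5103674053322741
shift tool now [0.0018 0.0002 0.0085] shift after turn [0.0018 0.0002 0.0085] turn [ 0.0002  0.0012 -0.0018]
```

View pics/side26.png

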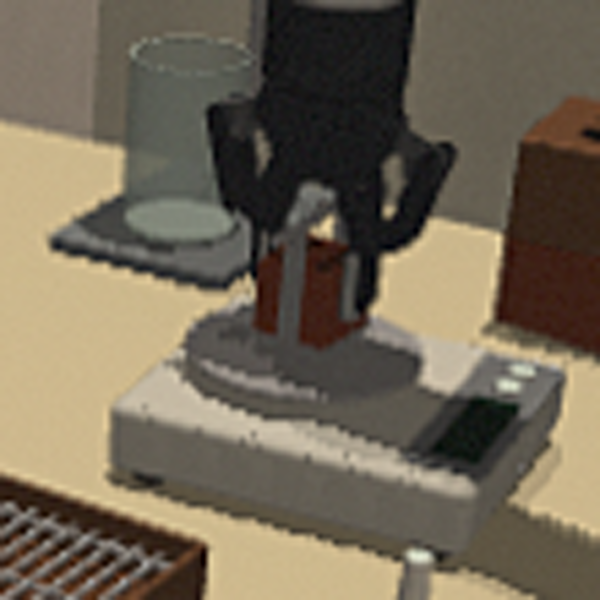

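Looks centred. Lower the last ~8 mm gently.

Call:
drive_tool(
  deltas=[
    [0.001, 0, 0.0015, 0, 0, 0],
    [0.001, 0, 0.0015, 0, 0, 0],
    [0, 0, 0.0015, 0, 0, 0],
    [0, 0, 0.0015, 0, 0, 0],
    [0, 0, 0.001, 0, 0, 0],
  ],
)

```text
time: 34.02
ee_pos: [0.5002, -0.3858, 0.0813]
ee_rot: [0.002, 0.732, 0.682, 0.0]
wrist_force: [0.1, -0.1, -4.1]
finger_gap: 0.508
```

```bash
python3 t.py .499 -.386 .0786 86
```

```text
t 34.0167 pos [ 0.5002 -0.3858  0.0813] yaw 85.92194872156905 F [ 0.1002 -0.0771 -4.1353] gap 0.5078955788054074
shift tool now [-0.0003 -0.0012  0.0027] shift after turn [-0.0003 -0.0012  0.0027] turn [ 0.0033  0.0029 -0.0014]
```

Call:
drive_tool(
  deltas=[
    [0, -0.0005, 0.001, 0.003, 0.003, 0],
    [0, 0, 0.001, 0, 0, 0],
    [0, 0, 0.001, 0, 0, 0],
  ],
)

```text
time: 34.27
ee_pos: [0.4998, -0.3857, 0.0786]
ee_rot: [-0.0, 0.732, 0.681, 0.0]
wrist_force: [-2.5, 1.1, 7.0]
finger_gap: 0.51
```

```bash
python3 t.py .499 -.386 .0786 86
```

```text
t 34.2667 pos [ 0.4998 -0.3857  0.0786] yaw 85.92084531750294 F [-2.4936  1.109   7.0162] gap 0.5096354580510972
shift tool now [-0.0003 -0.0007 -0.    ] shift after turn [-0.0003 -0.0007 -0.    ] turn [-0.     -0.0001 -0.0014]
```

Call:
drive_tool(
  deltas=[
    [0, 0, -0.0005, 0, 0, 0],
    [0, 0, 0, 0, 0, 0],
    [0, 0, 0, 0, 0, 0],
    [0, 0, 0, 0, 0, 0],
    [0, 0, 0, 0, 0, 0],
  ],
  grip=0.2,
)

```text
time: 34.68
ee_pos: [0.502, -0.3867, 0.0814]
ee_rot: [0.003, 0.732, 0.681, 0.001]
wrist_force: [-0.2, 1.0, 0.2]
finger_gap: 0.801
```

```bash
python3 t.py .499 -.386 .0786 86; python3 - <<'E'
from h import *
for n in ['side']:
    p,d=vision.capture(n); np.savez(n+'27.npz',p=p,d=d)
    x0,y0=(310,110) if n=='side' else (370,180)
    cv2.imwrite(f'pics/{n}27.png',cv2.resize(p[y0:y0+110,x0:x0+110,::-1],(600,600),interpolation=cv2.INTER_CUBIC))
E
```

```text
t 34.6833 pos [ 0.502  -0.3867  0.0814] yaw 85.9198613397357 F [-0.2424  0.951   0.1555] gap 0.8009711974490122
shift tool now [ 0.0005 -0.003   0.0028] shift after turn [ 0.0005 -0.003   0.0028] turn [ 0.0048  0.0024 -0.0014]
```

View pics/side27.png

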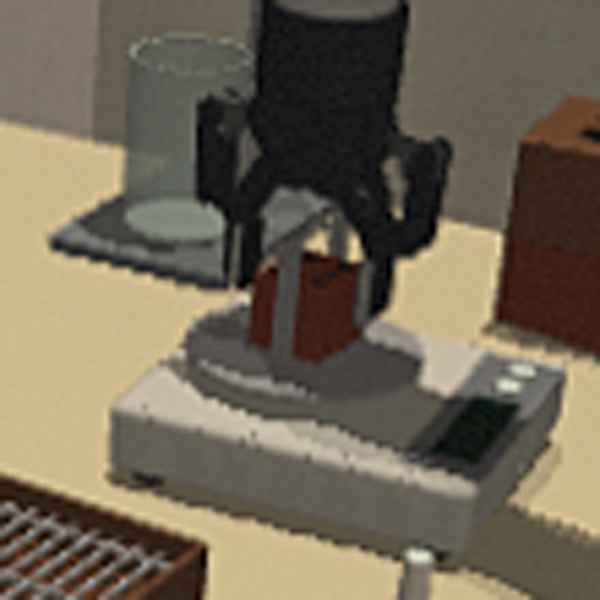

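Released and standing. Retract straight up, then away.

Call:
drive_tool(
  deltas=[
    [0, -0.002, -0.004, 0, 0, 0],
    [0, 0, -0.012, 0, 0, 0],
    [0, 0, -0.02, 0, 0, 0],
    [0, 0, -0.03, 0, 0, 0],
    [0, 0, -0.035, 0, 0, 0],
    [0, 0, -0.035, 0, 0, 0],
    [0, 0, -0.03, 0, 0, 0],
    [0, 0, -0.02, 0, 0, 0],
  ],
)

```text
time: 35.4
ee_pos: [0.496, -0.384, 0.275]
ee_rot: [-0.003, 0.731, 0.682, 0.0]
wrist_force: [-0.8, -0.4, 0.7]
finger_gap: 0.799
```

Call:
drive_tool(
  deltas=[
    [-0.01, -0.01, 0, 0, 0, 0],
    [-0.02, -0.015, 0, 0, 0, 0],
    [-0.025, -0.02, 0, 0, 0, 0],
    [-0.025, -0.02, 0, 0, 0, 0],
    [-0.025, -0.02, 0, 0, 0, 0],
    [-0.025, -0.015, 0, 0, 0, 0],
    [-0.02, -0.01, 0, 0, 0, 0],
    [-0.01, -0.005, 0, 0, 0, 0],
    [0, 0, 0, 0, 0, 0],
  ],
)

```text
time: 36.15
ee_pos: [0.372, -0.5392, 0.2957]
ee_rot: [0.01, 0.728, 0.686, 0.001]
wrist_force: [-0.2, -0.5, 0.1]
finger_gap: 0.799
```

```bash
python3 t.py .499 -.386 .0786 86; python3 - <<'E'
from h import *
np.set_printoptions(precision=4,suppress=True)
for n in ['side','top']:
    p,d=vision.capture(n); np.savez(n+'28.npz',p=p,d=d)
    cv2.imwrite(f'pics/{n}28.png',cv2.resize(p[:,:,::-1],(800,600),interpolation=cv2.INTER_CUBIC))
    c=cloud(n,d); pp=p.astype(int); red=(pp[...,0]>pp[...,1]*1.6)&(pp[...,0]>45)
    for zl,zh,nm,cm in [(.102,.117,'top',red),(.12,.15,'bar',np.ones_like(red))]:
        m=(c[...,2]>zl)&(c[...,2]<zh)&(c[...,0]>.42)&(c[...,0]<.58)&(c[...,1]>-.47)&(c[...,1]<-.31)&cm
        q=c[m]; print(n,nm,m.sum(), cv2.minAreaRect((q[:,:2]*1000).astype(np.float32)) if m.sum()>3 else '', q[:,2].mean() if m.sum() else '')
    for nm,zl,zh,b in [('hooktop',.1915,.2,(.45,.56,.385,.47)),('tamptop',.1915,.2,(.45,.56,.3,.385)),('offcut',.045,.062,(.59,.68,-.22,-.05))]:
        m=(c[...,2]>zl)&(c[...,2]<zh)&(c[...,0]>b[0])&(c[...,0]<b[1])&(c[...,1]>b[2])&(c[...,1]<b[3]); print(n,nm,m.sum(),c[m].mean(0) if m.sum() else '')
E
```

```text
t 36.15 pos [ 0.372  -0.5392  0.2957] yaw 86.60028478344282 F [-0.2281 -0.5295  0.0954] gap 0.7986527482089566
shift tool now [0.1631 0.114  0.2171] shift after turn [0.1617 0.116  0.2171] turn [0.0173 0.0122 0.0106]
side top 96 ((495.4206237792969, -386.8308410644531), (52.87383270263672, 43.77491760253906), 80.6364517211914) 0.10713731446446528
side bar 67 ((498.0890197753906, -385.16705322265625), (102.97248077392578, 10.228553771972656), 83.59971618652344) 0.12995225897406118
side hooktop 118 [0.5171 0.4276 0.1945]
side tamptop 95 [0.509  0.3456 0.1943]
side offcut 407 [ 0.6347 -0.1255  0.0538]
top top 191 ((498.0978698730469, -387.98175048828125), (49.23227310180664, 43.73676681518555), 85.9178695678711) 0.10877490004126183
top bar 91 ((498.658935546875, -388.5846252441406), (99.26364135742188, 11.493744850158691), 85.21044921875) 0.13334837518005932
top hooktop 42 [0.52   0.425  0.1953]
top tamptop 46 [0.5106 0.3431 0.1949]
top offcut 570 [ 0.638  -0.1317  0.0548]
```

View pics/side28.png

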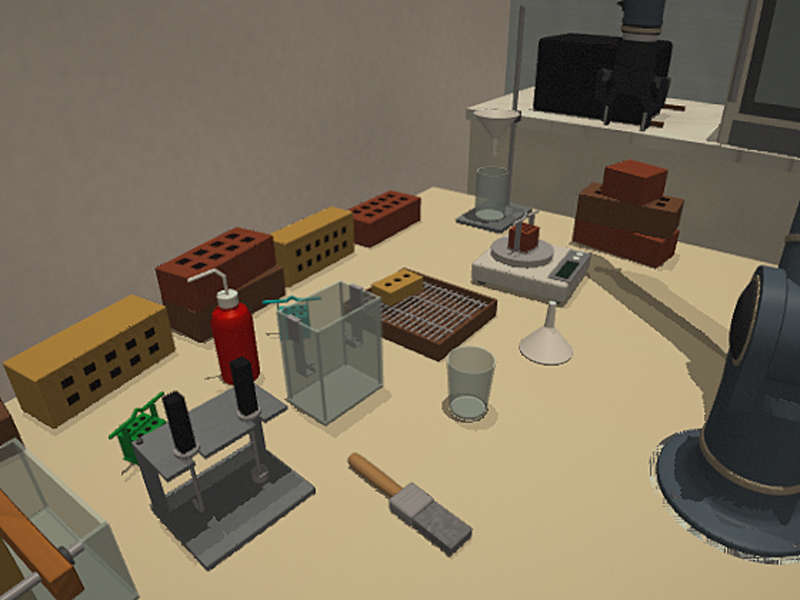

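View pics/top28.png

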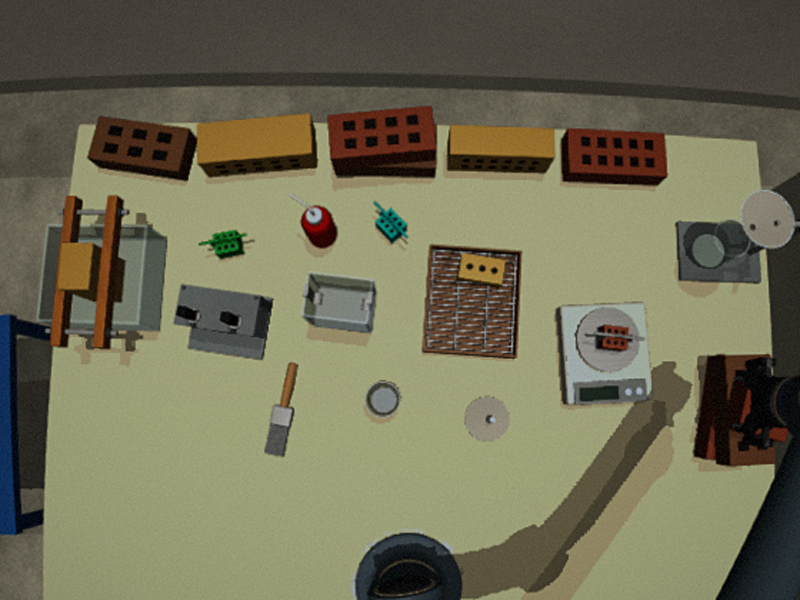

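```bash
python3 -c "
from station import env
s=env.get_state();print(s['time'],s['wrist_force'],s['qvel'].round(3));env.finish_job()"
```

```text
36.25 [-0.10743748  0.73964131  0.44844088] [-0.028 -0.006 -0.03   0.019 -0.01  -0.005 -0.002]
the job is handed in; nothing more can be done
```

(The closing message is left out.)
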